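Unpin the majlis coffee drawer and sort the serviceware into it

ROBOT

A 7-joint arm with a two-finger parallel gripper is mounted at the origin on the work surface. World frame = base frame: x ahead of the robot, y to its left, z up, the work surface at z = 0. Lengths are in mm, angles in degrees, forces in N, time in s.
With the tool pointing down it reaches from about 350 to 900 mm from the base axis. Payload 19.9 kg.
Tool frame: the origin (TCP) lies on the centre line of the jaws, within the pads' length; the fingertips stand 19 mm ahead of it and the grasp point (between the pads) is the TCP (tips_ahead is the distance from the TCP to the fingertips, in mm); z points along the fingers, y is the line along which they close (so a half turn about z gives the same grasp; the last joint's range is limited). The gripper opens to 94 mm and grips with 3 to 60 N. Pads are 16 mm wide; open, the fingers measure 119 mm over their backs; the gripper's body (75 mm by 177 mm) begins 78 mm behind the grasp point.
Start: joints at [-66.549, 23.915, -0.59, 92.452, 0.269, 63.638, -3.037], TCP at [272.291, 562.546, 224.425] pointing down, gripper open.
Joint ranges: [-161.28, 161.28], [-22.2, 115.67], [-73.04, 71.86], [3.21, 147.25], [-68.34, 248.33], [10.77, 114.83], [-161.83, 161.83]. Speed limits (degrees/s): [108.29, 108.29, 136.94, 136.94, 172.46, 172.46, 172.46].

INTERFACE

Orientations are given as a 3x3 rotation matrix whose columns are the frame's x, y, z axes.
In Python, from bench import get_obs, read_camera, camera_params, sign_off, tips_ahead gives the robot as it stands.
- The arm moves only by the tool arm_command, never from a script. Its argument "rows" is a list of rows, each a list of 3 entries, a list of its own where there are three numbers: the shift along the tool's x, y, z scaled (see below), then the turn, a rotation vector about the tool's x, y, z scaled (see below), then the closure, from -1 (fully open) to 1 (shut). A call has 1 to 5 rows; each row is the pose to reach, as a shift and turn from the pose commanded when the call began, along the tool's axes at that moment; what a row does not reach only later rows make up. The controller multiplies each number of a shift by 0.3 m and each number of a turn by 45 degrees. A row lasts 1/10 s, in which the tool goes at most 50 mm and 8.59 degrees, less where a joint would pass 70% of its speed; a pose out of reach is approached as far as the arm can. A call with a number of a shift or a turn outside -1 to 1 is refused whole. A call with a gripper value outside its range is refused whole. The fingers move at their own pace and stop on an object; "newtons" is the grip in N (left out, the last holds). Time passes only in rows, so rows that repeat a pose let the fingers close. It gives the time, the measured TCP pose, the force, the opening and the grip force at its end, in the units of the state.
- get_obs(): the state, without advancing time (a new reading comes with each control period).
- read_camera(name): name is "scene" or "top"; returns the picture (384x512x3 uint8, red, green, blue); there is no depth.
- camera_params(name): a dict with "fx", "fy", "cx", "cy" (pixels), "rvec" (rotation vector, rad) and "tvec" (3), from world to camera coordinates, as OpenCV has them. Camera axes: x right, y down, z forward; pixel columns grow to the right and rows downward; lengths in mm; the calibration is good to about 2 mm. A picture is of the moment at which its call begins. camera_params takes no time and is no camera call.
- sign_off(): hands the job in; it is judged then, once.
The state is a dict: "time": time; "q": joint angles; "joint_velocities": joint speeds; "joint_efforts": joint torques, N m; "tcp_pos": TCP position; "tool_rot": TCP orientation; "force": force on the tool from outside, world axes, zero at the start; "wrist_torque": the same for the moment, N m; "opening": finger opening in mm; "grasp_force": force on a finger pad.
Only numpy, scipy, OpenCV 4.12 (cv2) and the standard library are available. Lean on these libraries where they do the work, as an engineer would, in place of code of your own. Each camera call takes 0.05 s, during which the arm holds its last target. There are 200 camera calls.

TASK

The coffee station has been carried out to the courtyard with its drawer pinned shut: first draw the pin out and park it upright in the open notch of the fork at the station's right-hand edge, its collar resting on the fork, and only then pull the drawer out to its stop. With the drawer standing open, put away all the loose serviceware lying about on the ledge by kind - glass cups each standing upright on the floor of the broad left bay, spoons lying in the narrow middle bay, spring clips in the right bay - and when everything is in, push the drawer fully shut, the pin still parked. Leave everything else where it stands: the dallah and coasters on the station, the canister, the incense burner, and the tray with the two cups that stand on it.

Things in the scene. Friction and masses are not known exactly. Their poses are not given: they have to be found in the camera images.
- station: Low dark wooden coffee station, fixed: 390 mm wide (y), 220 deep (x), 100 high, one drawer across its front. Origin: on the ledge under the middle of its front face; x points into it, away from the robot, y to the robot's left, z up.
- keeper (a point): Mouth of the pin's bore, 11.5 mm wide, in a steel keeper plate (z 100 to 106 mm) that reaches 30 mm out over the drawer front: station x -15, y -165, z 106 mm. With the drawer shut a like eye on the drawer front lies below it (z 58 to 64 mm); the pin through both locks the drawer.
- pin: Steel locking pin, upright. Origin: centre of the underside of its collar (26 mm wide, 4 thick), z up. Below: shank 9 mm in diameter, 55 long. Above: black grip knob, 22 mm in diameter, z 4 to 36 mm. It starts fully down in the bore, loose, its collar on the keeper plate, and must rise 55 mm to clear the bore. 70 g.
- fork (a point): Parking fork at the station's top right edge near the front: 6 mm steel plate with an open notch 13 mm wide, 26 long, running along y and open towards -y. The point: place of the pin's origin when parked, 8.5 mm from the notch's closed end, level with the plate's top (station x 15, y -213, z 106 mm). Axes as the station's. Free below it; the station's side is 18 mm away.
- drawer (a joint): How far the drawer is pulled out, m: 0 shut, 0.17 at its stop; it slides towards the robot along the station's -x. Stiff runners: about 2 N, stays where it is left. Locked while the pin is in the bore.
- handle (a point): Middle of the drawer's steel bar handle: round bar 11 mm thick, 100 mm long along the station's y, 35 mm clear of the drawer front (centre to face), 66 mm above the ledge. Axes as the station's; moves with the drawer. The front panel rises 18 mm above it, the station's top 34 mm above it.
- bay_cups (a point): Drawer bay for cups: centre of its inner floor, 22 mm above the ledge; left bay as the robot sees it, the broadest. 168 mm long (x) by 127 wide (y). Axes as the station's; moves with the drawer. Drawer walls rise 44 mm, the dividers 38 mm, the front panel 62 mm above this floor; clear height under the station top when shut is 64 mm.
- bay_spoons (a point): Drawer bay for spoons: centre of its inner floor; the narrow middle bay, 168 mm long (x) by 75 wide (y). Else as bay_cups.
- bay_clips (a point): Drawer bay for clips: centre of its inner floor; the right bay, 168 mm long (x) by 86 wide (y). Else as bay_cups.
- cup1: Green glass finjan cup, open-topped, standing on the ledge: rim 52 mm in diameter, foot 38 mm, 46 mm high, wall 3.5 mm, 90 g. Origin: centre of its foot's underside, z up. May be absent (None).
- cup2: Green glass finjan cup, open-topped, standing on the ledge: rim 52 mm in diameter, foot 38 mm, 46 mm high, wall 3.5 mm, 90 g. Origin: centre of its foot's underside, z up. May be absent (None).
- spoon1: Coffee spoon, 120 mm long, lying flat along its x: wooden handle 12 mm thick (9 mm between flats where it is gripped) from x -60 to +10, steel bowl 34 mm wide and 10 high centred at x +43 mm. Origin: underside, middle of the length. May be absent (None).
- spoon2: Coffee spoon, 120 mm long, lying flat along its x: wooden handle 12 mm thick (9 mm between flats where it is gripped) from x -60 to +10, steel bowl 34 mm wide and 10 high centred at x +43 mm. Origin: underside, middle of the length. May be absent (None).
- spoon3: Coffee spoon, 120 mm long, lying flat along its x: wooden handle 12 mm thick (9 mm between flats where it is gripped) from x -60 to +10, steel bowl 34 mm wide and 10 high centred at x +43 mm. Origin: underside, middle of the length. May be absent (None).
- clip1: Steel spring clip lying flat: 62 mm long (x), 24 wide (y), 20 high at its -x end and 10 at its +x end. Origin: centre of its underside. May be absent (None).
- clip2: Steel spring clip lying flat: 62 mm long (x), 24 wide (y), 20 high at its -x end and 10 at its +x end. Origin: centre of its underside. May be absent (None).
- clip3: Steel spring clip lying flat: 62 mm long (x), 24 wide (y), 20 high at its -x end and 10 at its +x end. Origin: centre of its underside. May be absent (None).
- dallah: Matte grey ceramic dallah on the station's top, 228 mm high, 120 wide, spout and handle out to 105 mm along its y; a bystander. Origin: centre of its base.
- coasters: Stack of round cork coasters, 76 mm wide, 22 high, on the station's top; a bystander. Origin: centre of its underside.
- canister: Cylindrical steel date canister with clip-on lid, 94 mm wide, 112 high; a bystander. Origin: centre of its base.
- burner: Brass incense burner, 70 mm square foot, 85 high; a bystander. Origin: centre of its base.
- tray_cup1: Green glass cup like the others but standing on the small aluminium tray; in use, a bystander to be left there. Origin: centre of its foot.
- tray_cup2: Green glass cup like the others but standing on the small aluminium tray; in use, a bystander to be left there. Origin: centre of its foot.

How it is judged:
By the outcome, as a careful person would: the job done as asked, in the order asked, and still so for the second after the job is handed in, with the robot touching nothing.
Of cup1, cup2, spoon1, spoon2, spoon3, clip1, clip2, clip3 only 4 to 6 are there at a start; the rules pass over those that are not, and their reading is None.
At some moment in a run one of cup1, cup2, spoon1, spoon2, spoon3, clip1, clip2, clip3 may be knocked a few centimetres aside while the robot is not near it.
It also fails if it takes over 210 s, if anything falls off the work surface, if the arm or the gripper's body presses on something with over 40 N, if the wrist force passes 120 N, or if a joint passes its speed limit or range.

## Working session

There is one attempt and no reset: what is moved stays moved. The work goes in short steps, Python scripts to look and compute and a tool call to move; the robot and the scene stay as the last step left them, time stands still between calls to the robot, and variables do not carry over. Pictures are saved under pics/ and viewed, at most 14 in all, crops included, and the job is handed in when it is done.

Besides the shell and the picture viewer there is one more tool, called after "Call:" as name(argument=value, ...) on one line, values as JSON. arm_command: Moves the arm, as the interface text tells. Its arguments: {"type":"object","properties":{"rows":{"type":"array"},"newtons":{"type":"number"}},"required":["rows"]}

```bash
mkdir -p pics
cat > h.py <<'E'
import numpy as np, cv2
from bench import get_obs, read_camera, camera_params, sign_off
def snap(n,f):
    im=read_camera(n); cv2.imwrite(f'pics/{f}.png',im[:,:,::-1]); return im
def cam(n):
    p=camera_params(n); K=np.array([[p['fx'],0,p['cx']],[0,p['fy'],p['cy']],[0,0,1.]]); R=cv2.Rodrigues(np.array(p['rvec'],float))[0]; return K,R,np.array(p['tvec'],float).reshape(3)
def px2w(n,u,v,z):
    K,R,t=cam(n); d=R.T@np.linalg.inv(K)@np.array([u,v,1.]); c=-R.T@t; return c+d*(z-c[2])/d[2]
def w2px(n,P):
    K,R,t=cam(n); q=(K@(R@np.atleast_2d(P).T+t[:,None])).T; return q[:,:2]/q[:,2:]
E
python3 - <<'E'
from h import *
import cv2
o=get_obs(); print(o['time'],o['tcp_pos'],np.round(o['tool_rot'],3).tolist(),o['opening'],o['force'])
for n in('scene','top'):
    im=snap(n,n+'0'); cv2.imwrite(f'pics/{n}0b.png',cv2.resize(im[:,:,::-1],(800,600),interpolation=cv2.INTER_CUBIC)); K,R,t=cam(n); print(n,-R.T@t,R.tolist(),K[0,0])
E
```

```text
0.0 [272.16498969 562.23902025 223.85082342] [[-0.9, 0.436, -0.0], [0.436, 0.9, -0.001], [-0.0, -0.001, -1.0]] 94.12035916692776 [-0.08744058  0.54140439 -0.90221076]
scene [1136.59487984 -485.13762361 1224.67285735] [[0.6812586789864382, 0.7319130572637833, -0.013780018593386012], [0.6098811521321661, -0.577882607393299, -0.542306806472373], [-0.40488466577482746, 0.36104704496658613, -0.84006752034661]] 397.66974872397793
top [ 428.14394786   29.0803028  1306.0435356 ] [[-0.0012331886743384146, -0.9999964408844834, -0.002365896037463691], [-0.9895968302345038, 0.0015607227821486935, -0.14385992400324815], [0.14386310449700623, 0.002163876790366434, -0.9895952328107283]] 365.67253985191667
```

View pics/scene0b.png

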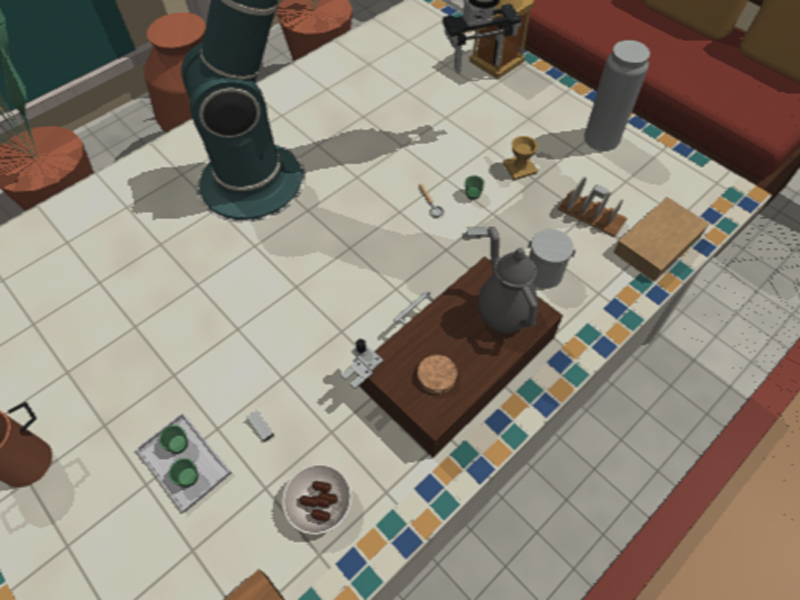

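View pics/top0b.png

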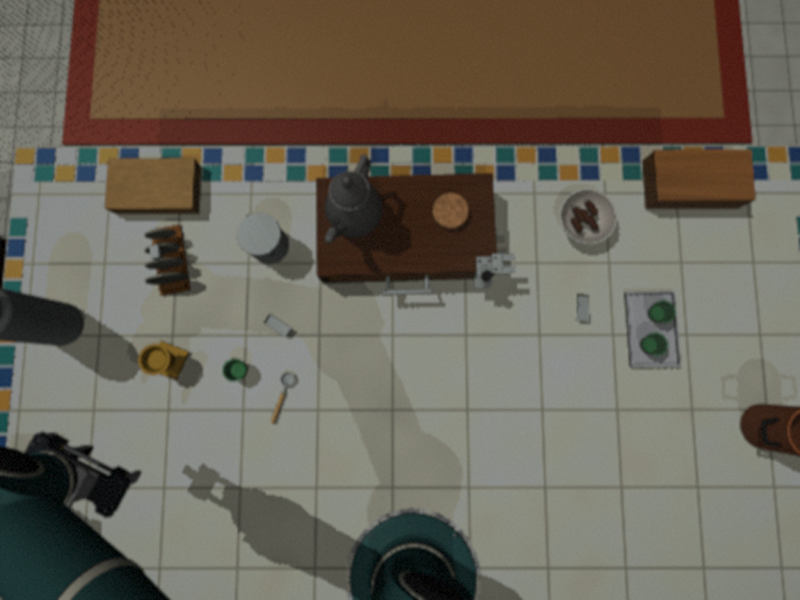

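The top view shows the station centred near (405,228), with the pin at about (487,275) and the handle at (412,290). The loose items are a cup (236,370), a spoon (285,397), a clip (280,325) and a clip (583,308). I'll measure these more finely.

Run:
```python
from h import *
a=cv2.imread('pics/top0.png')[95:290,130:390]; cv2.imwrite('pics/t1.png',cv2.resize(a,None,fx=3,fy=3,interpolation=cv2.INTER_CUBIC))
b=cv2.imread('pics/scene0.png')[100:300,150:410]; cv2.imwrite('pics/s1.png',cv2.resize(b,None,fx=3,fy=3,interpolation=cv2.INTER_CUBIC))
```

```text
(no output)
```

View pics/t1.png

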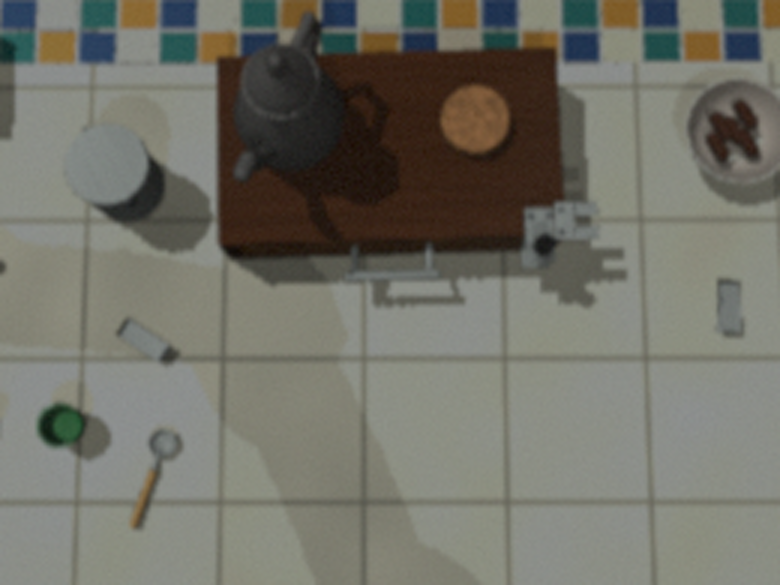

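View pics/s1.png

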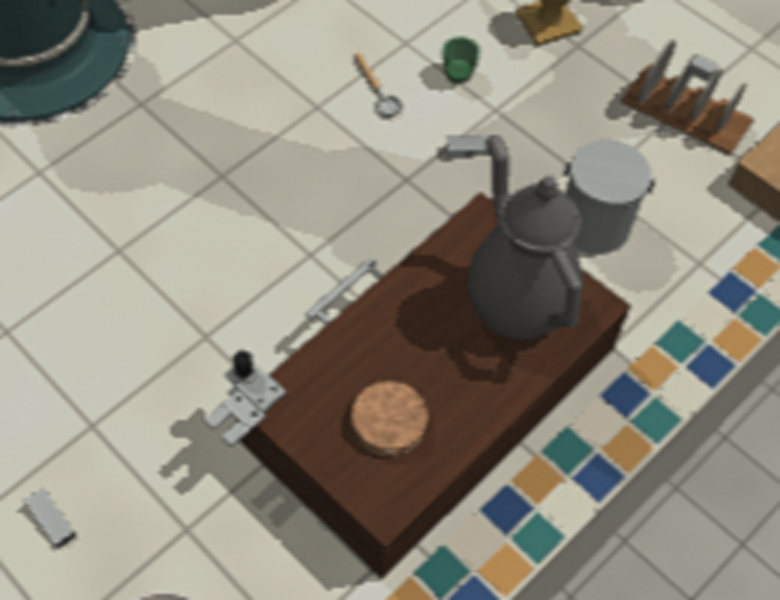

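The crops give clear corners of the station, the handle ends, the pin knob and the fork, plus the end points of the items. I'll fit the poses from these.

```bash
cat > fit.py <<'E'
from h import *
from scipy.optimize import least_squares
T=lambda u,v:(130+(u+.5)/3-.5,95+(v+.5)/3-.5)
S=lambda u,v:(150+(u+.5)/3-.5,100+(v+.5)/3-.5)
obs=[('top',T(222,245),(0,195,100)),('top',T(219,58),(220,195,100)),('top',T(555,50),(220,-195,100)),
('top',T(544,243),(-15,-165,142)),('top',T(347,276),(-35,50,66)),('top',T(437,276),(-35,-50,66)),('top',T(597,221),(15,-230.5,106)),
('scene',S(485,195),(0,195,100)),('scene',S(627,308),(220,195,100)),('scene',S(383,547),(220,-195,100)),
('scene',S(243,357),(-15,-165,140)),('scene',S(312,315),(-35,-50,66)),('scene',S(375,266),(-35,50,66)),('scene',S(217,428),(15,-230.5,106))]
def pose(p,P):
    c,s=np.cos(p[2]),np.sin(p[2]); P=np.array(P,float); return np.array([p[0]+c*P[0]-s*P[1],p[1]+s*P[0]+c*P[1],P[2]])
def res(p): return np.concatenate([w2px(n,pose(p,P))[0]-np.array(px) for n,px,P in obs])
r=least_squares(res,[600,30,0],loss='soft_l1',x_scale=[10,10,.05]); p=r.x
if __name__=='__main__':
    print('station',p[:2],np.degrees(p[2])); print(np.round(res(p).reshape(-1,2),1).tolist())
    for n,P in dict(keeper=(-15,-165,106),fork=(15,-213,106),handle=(-35,0,66)).items(): print(n,pose(p,P))
    f=lambda a,z:px2w('top',*T(*a),z).round(1)
    print('cup rim',f((62,425),46),'scene',px2w('scene',*S(460,52),46).round(1))
    print('spoon tip,bowl',f((136,526),6),f((165,444),5), px2w('scene',*S(357,57),6).round(1),px2w('scene',*S(389,103),5).round(1))
    print('clipL',f((124,326),15),f((172,354),8)); print('clipR',f((728,281),8),f((732,334),8),px2w('scene',*S(36,491),10).round(1),px2w('scene',*S(65,541),10).round(1))
E
python3 fit.py
```

```text
station [650.69867422  13.08246145] 0.9822467184696299
[[-1.7, -1.1], [-0.5, -1.8], [0.9, -1.2], [0.5, -0.3], [0.4, -0.4], [-0.5, -0.9], [0.4, -0.2], [-1.2, -1.6], [1.6, -0.8], [-0.3, -0.3], [-0.6, -0.5], [-0.8, -0.7], [-1.0, -1.7], [-0.5, 0.3]]
keeper [ 638.52940732 -152.1504316   106.        ]
fork [ 669.34784375 -199.62910024  106.        ]
handle [615.7038173   12.48247046  66.        ]
cup rim [445.3 388.6  46. ] scene [449.1 387.9  46. ]
spoon tip,bowl [329.5 309.5   6. ] [423.6 278.5   5. ] [334.8 309.    6. ] [422.9 283.3   5. ]
clipL [561.7 328.7  15. ] [529.  272.4   8. ]
clipR [ 615.4 -389.9    8. ] [ 551.8 -391.6    8. ] [ 552.1 -383.6   10. ] [ 619.3 -394.1   10. ]
```

```bash
cat > plan.py <<'E'
from h import *
from fit import p as ST, pose
YS=np.degrees(ST[2])
def stn(x,y,z): return pose(ST,(x,y,z))
def rot(a):  # tool down, tool y axis at world angle a deg
    a=np.radians(a); y=np.array([np.cos(a),np.sin(a),0]); z=np.array([0,0,-1.]); return np.column_stack([np.cross(y,z),y,z])
def plan(*wps, start=None):
    """wps: (world xyz, tool-y angle). prints the call numbers for each, chained"""
    o=get_obs(); P,R=(np.array(o['tcp_pos']),np.array(o['tool_rot'])) if start is None else (np.array(start[0]),rot(start[1]))
    for w,a in wps:
        w=np.array(w,float); d=R.T@(w-P)/300; Rn=rot(a); rv=cv2.Rodrigues(R.T@Rn)[0].ravel()/np.radians(45)
        print('shift',d.round(4).tolist(),'turn',rv.round(4).tolist(),'rows>=',round(max(np.linalg.norm(w-P)/50,np.linalg.norm(rv)*45/8.59),1)); P,R=w,Rn
E
python3 - <<'E'
from plan import *
k=stn(-15,-165,0); print(px2w('top',130+290/3,95+165/3,100),k)
plan(((370,380,260),33),((480,170,260),YS),((500,-60,260),YS),((k[0],k[1],230),YS),((k[0],k[1],133),YS))
E
```

```text
[733.96165349 126.23314267 100.        ] [ 638.52940732 -152.1504316     0.        ]
shift [-0.5582, -0.4049, -0.1198] turn [-0.0014, 0.0005, 0.6927] rows>= 4.2
shift [-0.7868, -0.0737, 0.0] turn [0.0, 0.0, 0.7115] rows>= 4.7
shift [-0.7677, 0.0535, 0.0] turn [0.0, 0.0, 0.0] rows>= 4.6
shift [-0.315, 0.4564, 0.1] turn [0.0, 0.0, 0.0] rows>= 3.4
shift [0.0, 0.0, 0.3233] turn [0.0, 0.0, 0.0] rows>= 1.9
```

Call:
arm_command(rows=[[[-0.558,-0.405,-0.12],[-0.001,0,0.693],-0.3],[[-0.558,-0.405,-0.12],[-0.001,0,0.693],-0.3],[[-0.558,-0.405,-0.12],[-0.001,0,0.693],-0.3],[[-0.558,-0.405,-0.12],[-0.001,0,0.693],-0.3],[[-0.558,-0.405,-0.12],[-0.001,0,0.693],-0.3]], newtons=25)

```text
time: 0.6
tcp_pos: [373.1, 375.7, 261.5]
tool_rot: [[-0.536, 0.844, 0.002], [0.844, 0.536, 0.001], [-0.001, 0.002, -1.0]]
force: [0.2, 0.3, 0.3]
opening: 61.5
grasp_force: 0.0
```

Call:
arm_command(rows=[[[-0.787,-0.074,0],[0,0,0.711],-0.3],[[-0.787,-0.074,0],[0,0,0.711],-0.3],[[-0.787,-0.074,0],[0,0,0.711],-0.3],[[-0.787,-0.074,0],[0,0,0.711],-0.3],[[-0.787,-0.074,0],[0,0,0.711],-0.3]])

```text
time: 1.1
tcp_pos: [480.8, 167.5, 260.4]
tool_rot: [[-0.012, 1.0, 0.001], [1.0, 0.012, 0.0], [0.0, 0.001, -1.0]]
force: [-0.2, 1.1, 0.2]
opening: 61.2
grasp_force: 0.0
```

Call:
arm_command(rows=[[[-0.768,0.053,0],[0,0,0],-0.3],[[-0.768,0.053,0],[0,0,0],-0.3],[[-0.768,0.053,0],[0,0,0],-0.3],[[-0.768,0.053,0],[0,0,0],-0.3],[[-0.768,0.053,0],[0,0,0],-0.3]])

```text
time: 1.6
tcp_pos: [499.5, -63.2, 260.3]
tool_rot: [[-0.015, 1.0, 0.001], [1.0, 0.015, 0.0], [0.0, 0.001, -1.0]]
force: [0.6, -0.1, -0.4]
opening: 60.8
grasp_force: 0.0
```

Run:
```python
from plan import *
k=stn(-15,-165,0); o=get_obs(); print(o['time'],o['tcp_pos'],o['opening'],o['q'])
plan(((k[0],k[1],190),YS),((k[0],k[1],133),YS))
snap('top','top1');snap('scene','scene1')
a=cv2.imread('pics/scene1.png')[0:300,0:400]; cv2.imwrite('pics/v1.png',cv2.resize(a,(800,600)))
```

```text
1.6 [499.52381032 -63.24848299 260.34072038] 60.763457869663846 [-24.81355457  10.22268673  32.28875874 107.93315313  -6.09176221
  63.49378941  10.66584976]
shift [-0.3034, 0.4586, 0.2347] turn [0.0008, -0.0001, -0.0023] rows>= 3.6
shift [0.0, 0.0, 0.19] turn [0.0, 0.0, 0.0] rows>= 1.1
```

Call:
arm_command(rows=[[[-0.303,0.459,0.235],[0,0,-0.002],-0.3],[[-0.303,0.459,0.235],[0,0,-0.002],-0.3],[[-0.303,0.459,0.235],[0,0,-0.002],-0.3],[[-0.303,0.459,0.235],[0,0,-0.002],-0.3],[[-0.303,0.459,0.235],[0,0,-0.002],-0.3]])

```text
time: 2.2
tcp_pos: [640.0, -149.4, 186.5]
tool_rot: [[-0.019, 1.0, -0.003], [1.0, 0.019, -0.0], [-0.0, -0.003, -1.0]]
force: [-1.2, -0.1, -0.8]
opening: 61.0
grasp_force: 0.0
```

Run:
```python
from plan import *
k=stn(-15,-165,0); o=get_obs(); print(o['time'],o['tcp_pos'],o['opening'],o['q'])
plan(((k[0],k[1],133),YS))
snap('top','top2');snap('scene','scene2')
a=cv2.imread('pics/scene2.png'); b=cv2.imread('pics/top2.png')
cv2.imwrite('pics/v2.png',np.hstack([cv2.resize(a[200-60:200+90,200:300],(400,600),interpolation=2),cv2.resize(b[110:260,0:100],(400,600),interpolation=2)]))
cv2.imwrite('pics/v2b.png',cv2.resize(b,(800,600),interpolation=2))
```

```text
2.2 [ 640.00284367 -149.35001214  186.50224352] 61.04206219163258 [-11.1988101   32.27082512  31.0780404   90.25303768 -17.98310088
  62.71661308  25.38170398]
shift [-0.0092, -0.0045, 0.1784] turn [-0.0043, 0.0004, 0.0018] rows>= 1.1
```

View pics/v2b.png

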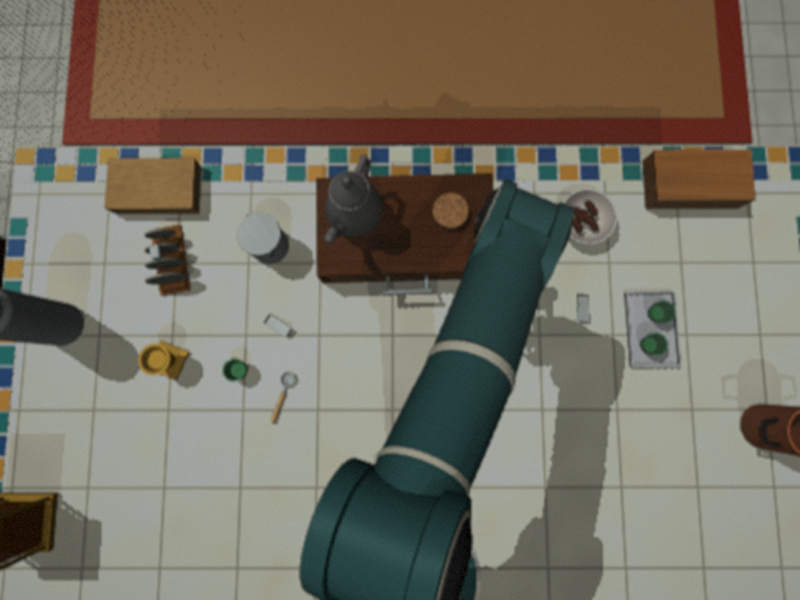

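View pics/v2.png

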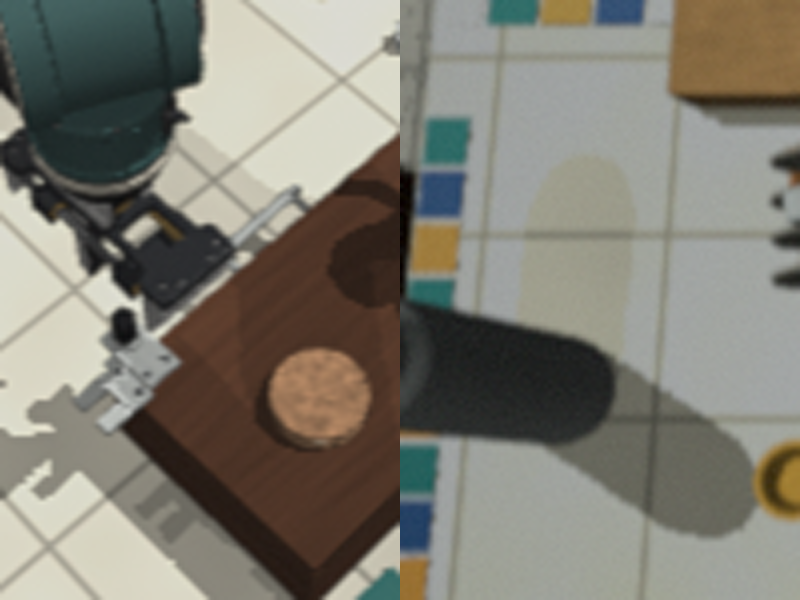

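The top view shows four loose items: cup, spoon, left clip and right clip. In the scene crop the pin knob is at (122,322) and the gripper seems offset from it, so I'll check the projection.

```bash
python3 - <<'E'
from plan import *
o=get_obs(); t=np.array(o['tcp_pos']); y=np.array(o['tool_rot'])[:,1]
for P in (t,t+[0,0,-19],t+y*30+[0,0,-19],t-y*30+[0,0,-19],t+[0,0,78],stn(-15,-165,142)):
    u=w2px('scene',P)[0]; print(np.round(P),((u-[200,140])*4).round())
E
python3 -c "
import cv2;a=cv2.imread('pics/scene2.png')[150:250,190:323];cv2.imwrite('pics/v3.png',cv2.resize(a,(798,600),interpolation=2))"
```

```text
[ 639. -148.  189.] [121. 278.]
[ 639. -148.  170.] [122. 291.]
[ 669. -147.  170.] [149. 316.]
[ 609. -148.  170.] [ 96. 266.]
[ 639. -148.  267.] [113. 224.]
[ 639. -152.  142.] [120. 311.]
```

View pics/v3.png

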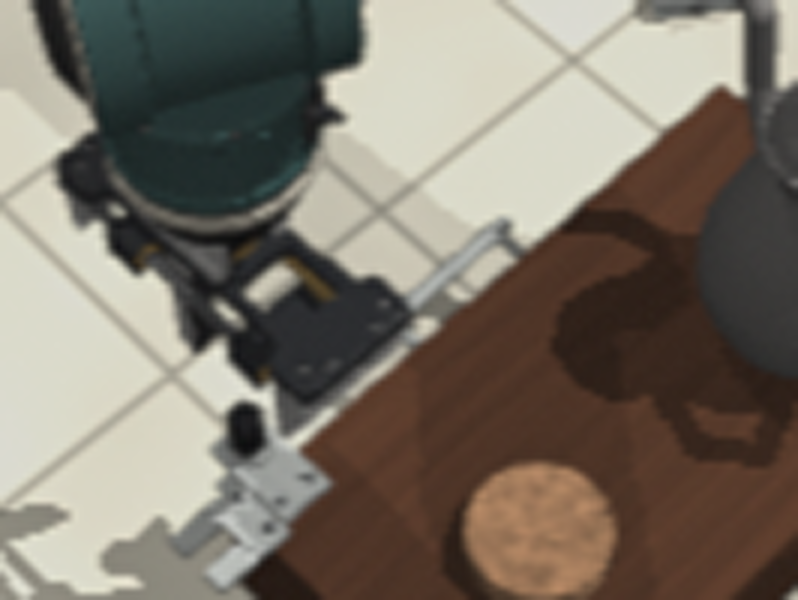

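Near fingertip at (280,425) and far one at (195,345), both matching the projection, so the knob is between them. Descending.

Call:
arm_command(rows=[[[-0.012,-0.001,0.1],[-0.003,0,0],-0.3],[[-0.012,-0.001,0.185],[-0.003,0,0],-0.3],[[-0.012,-0.001,0.185],[-0.003,0,0],-0.3],[[-0.012,-0.001,0.185],[-0.003,0,0],-0.3]])

```text
time: 2.7
tcp_pos: [639.0, -151.2, 135.5]
tool_rot: [[-0.02, 1.0, 0.003], [1.0, 0.02, 0.001], [0.001, 0.003, -1.0]]
force: [0.4, -0.7, -0.0]
opening: 61.2
grasp_force: 0.0
```

Call:
arm_command(rows=[[[0,0,0],[0,0,0],0.3],[[0,0,0],[0,0,0],0.4],[[0,0,0],[0,0,0],0.45],[[0,0,0],[0,0,0],0.48],[[0,0,0],[0,0,0],0.5]], newtons=5)

```text
time: 3.2
tcp_pos: [639.0, -152.0, 134.5]
tool_rot: [[-0.019, 1.0, 0.003], [1.0, 0.019, 0.001], [0.0, 0.003, -1.0]]
force: [-0.3, -0.6, 0.3]
opening: 25.3
grasp_force: 0.0
```

Call:
arm_command(rows=[[[0,0,0],[0,0,0],0.6],[[0,0,0],[0,0,0],0.7],[[0,0,0],[0,0,0],0.8],[[0,0,0],[0,0,0],1]], newtons=6)

```text
time: 3.6
tcp_pos: [639.0, -152.1, 134.4]
tool_rot: [[-0.019, 1.0, 0.003], [1.0, 0.019, 0.001], [0.0, 0.003, -1.0]]
force: [0.3, -0.5, 1.9]
opening: 21.8
grasp_force: 6.0
```

Call:
arm_command(rows=[[[0,0,0],[0,0,0],1],[[0,0,-0.05],[0,0,0],1],[[0,0,-0.12],[0,0,0],1],[[0,0,-0.19],[0,0,0],1],[[0,0,-0.24],[0,0,0],1]], newtons=30)

```text
time: 4.1
tcp_pos: [639.0, -152.3, 208.6]
tool_rot: [[-0.019, 1.0, 0.004], [1.0, 0.019, 0.0], [0.0, 0.004, -1.0]]
force: [-0.2, -0.3, -1.1]
opening: 21.3
grasp_force: 30.0
```

Call:
arm_command(rows=[[[0,0,0],[0,0,0],1],[[0,0,0],[0,0,0],1],[[-0.08,0.05,0],[0,0,0],1],[[-0.16,0.1,0],[0,0,0],1],[[-0.16,0.1,0],[0,0,0],1]])

```text
time: 4.6
tcp_pos: [669.5, -202.7, 204.7]
tool_rot: [[-0.016, 1.0, 0.001], [1.0, 0.016, -0.001], [-0.001, 0.001, -1.0]]
force: [-1.6, -2.0, -1.0]
opening: 21.3
grasp_force: 30.0
```

Run:
```python
from plan import *
snap('top','top4');im=snap('scene','scene4'); o=get_obs(); print(o['time'],o['tcp_pos'],o['tool_rot'].round(4).tolist(),o['force'],o['opening'])
cv2.imwrite('pics/v4.png',cv2.resize(im[150:250,190:323,::-1],(798,600),interpolation=2))
```

```text
4.7 [ 669.06928095 -199.77692563  204.83755767] [[-0.018, 0.9998, 0.0008], [0.9998, 0.018, 0.0008], [0.0007, 0.0008, -1.0]] [ 0.53633188  0.4790599  -1.18938744] 21.183664964609292
```

View pics/v4.png

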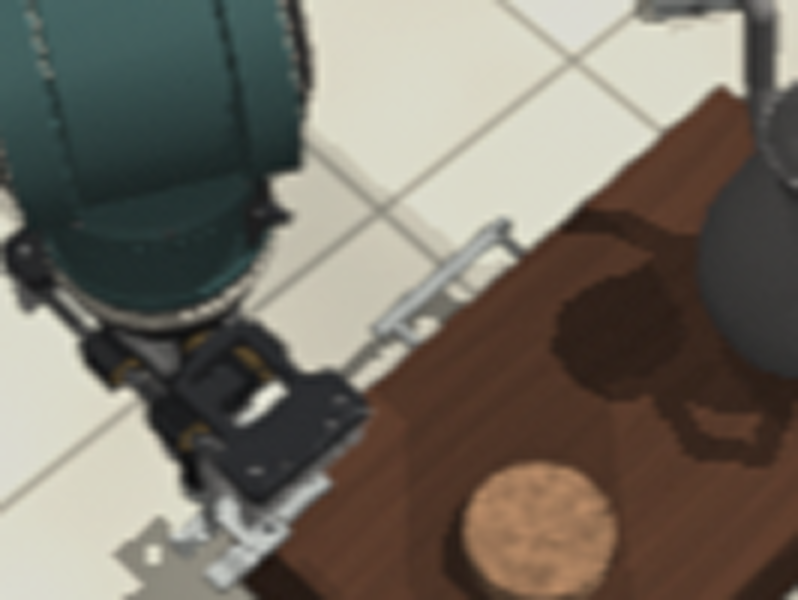

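The knob is held and is over the fork (fork tine visible at (225,575)). Lowering in two steps.

Call:
arm_command(rows=[[[0,0.002,0.03],[0,0,0],1],[[0,0.002,0.06],[0,0,0],1],[[0,0.002,0.09],[0,0,0],1],[[0,0.002,0.1],[0,0,0],1],[[0,0.002,0.1],[0,0,0],1]])

```text
time: 5.2
tcp_pos: [670.0, -199.1, 175.6]
tool_rot: [[-0.019, 1.0, 0.002], [1.0, 0.019, 0.001], [0.001, 0.002, -1.0]]
force: [-0.1, 0.3, -0.6]
opening: 21.1
grasp_force: 30.0
```

Call:
arm_command(rows=[[[0,0,0.03],[0,0,0],1],[[0,0,0.06],[0,0,0],1],[[0,0,0.09],[0,0,0],1],[[0,0,0.11],[0,0,0],1],[[0,0,0.11],[0,0,0],1]])

```text
time: 5.7
tcp_pos: [669.9, -199.3, 142.2]
tool_rot: [[-0.019, 1.0, 0.001], [1.0, 0.019, 0.001], [0.001, 0.001, -1.0]]
force: [0.6, -0.1, -0.6]
opening: 21.2
grasp_force: 30.0
```

Call:
arm_command(rows=[[[0,0,0.012],[0,0,0],1],[[0,0,0.02],[0,0,0],1],[[0,0,0.025],[0,0,0],1],[[0,0,0.025],[0,0,0],1],[[0,0,0.025],[0,0,0],1]], newtons=10)

```text
time: 6.2
tcp_pos: [670.4, -199.5, 136.0]
tool_rot: [[-0.019, 1.0, 0.003], [1.0, 0.019, 0.0], [0.0, 0.003, -1.0]]
force: [-0.6, -0.8, -0.5]
opening: 21.6
grasp_force: 10.0
```

Call:
arm_command(rows=[[[0,0,0],[0,0,0],0.5],[[0,0,0],[0,0,0],0.4],[[0,0,0],[0,0,0],0.3],[[0,0,0],[0,0,0],0.1],[[0,0,0],[0,0,0],0.1]])

```text
time: 6.7
tcp_pos: [670.4, -199.4, 135.9]
tool_rot: [[-0.019, 1.0, 0.003], [1.0, 0.019, 0.001], [0.0, 0.003, -1.0]]
force: [-0.2, -0.5, 0.2]
opening: 41.6
grasp_force: 0.0
```

Call:
arm_command(rows=[[[0,0,-0.1],[0,0,0],0.1],[[0,0,-0.2],[0,0,0],0.1],[[0,0,-0.3],[0,0,0],0.1],[[0,0,-0.3],[0,0,0],0.1]])

```text
time: 7.1
tcp_pos: [671.6, -200.3, 230.3]
tool_rot: [[-0.019, 1.0, 0.009], [1.0, 0.019, -0.001], [-0.001, 0.009, -1.0]]
force: [-0.1, -0.3, -0.4]
opening: 42.6
grasp_force: 0.0
```

Run:
```python
from plan import *
o=get_obs(); print(o['time'],o['tcp_pos'],o['force'],o['opening'],o['q'])
h=stn(-35,0,0)
plan(((h[0]-20,h[1]-40,210),YS),((h[0],h[1],150),YS),((h[0],h[1],68),YS))
```

```text
7.1 [ 671.57898704 -200.31313154  230.28971829] [-0.14907551 -0.28261392 -0.43973919] 42.63723385812882 [ -6.29053072  34.34249593  31.68238251  81.14954145 -18.61068508
  69.21725002  28.45248452]
shift [0.5807, -0.2426, 0.0649] turn [0.0109, 0.0013, 0.0021] rows>= 3.8
shift [0.1322, 0.0689, 0.2] turn [0.0, 0.0, 0.0] rows>= 1.5
shift [0.0, 0.0, 0.2733] turn [0.0, 0.0, 0.0] rows>= 1.6
```

Call:
arm_command(rows=[[[0.54,-0.243,0.065],[0.01,0,0.002],0.45],[[0.54,-0.243,0.065],[0.01,0,0.002],0.45],[[0.54,-0.243,0.065],[0.01,0,0.002],0.45],[[0.54,-0.243,0.065],[0.01,0,0.002],0.45],[[0.54,-0.243,0.065],[0.01,0,0.002],0.45]])

```text
time: 7.6
tcp_pos: [592.9, -34.2, 205.4]
tool_rot: [[-0.023, 1.0, -0.006], [1.0, 0.023, 0.002], [0.003, -0.006, -1.0]]
force: [-0.4, -0.1, -0.1]
opening: 25.9
grasp_force: 0.0
```

Run:
```python
from plan import *
im=snap('top','top5'); sc=snap('scene','scene5'); o=get_obs(); print(o['time'],o['tcp_pos'],o['force'],o['opening'])
h=stn(-35,-20,0)
plan(((h[0],h[1],120),YS),((h[0],h[1],68),YS))
print(h,w2px('top',stn(-35,0,66)),w2px('scene',stn(-35,0,66)))
cv2.imwrite('pics/v5.png',np.hstack([cv2.resize(im[150:225,290:365,::-1],(400,400),interpolation=2),cv2.resize(sc[190:265,200:275,::-1],(400,400),interpolation=2)]))
```

```text
7.7 [594.18786141 -38.39735742 206.12949494] [1.23861373 0.19626768 0.29167388] 25.976663898818288
shift [0.1014, 0.0762, 0.2868] turn [-0.0063, -0.0007, 0.0017] rows>= 1.9
shift [0.0, 0.0, 0.1733] turn [0.0, 0.0, 0.0] rows>= 1.0
[616.04666929  -7.51459064   0.        ] [[260.26595172 185.99580744]] [[263.45632054 195.20597959]]
```

View pics/v5.png

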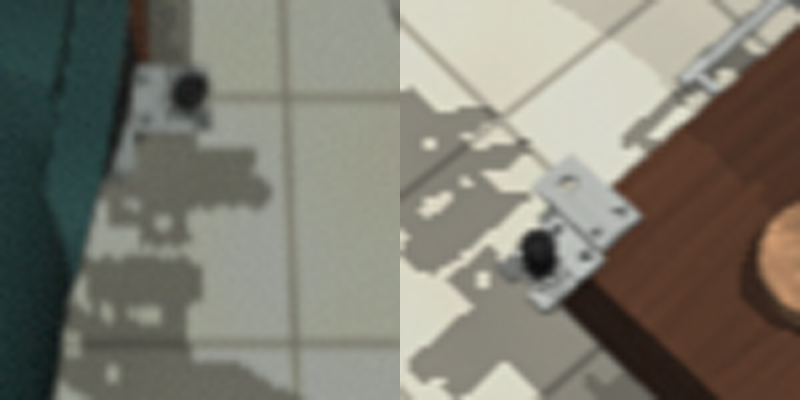

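The pin stands upright in the fork: knob at (187,90) in the top view, (540,252) in the scene view. Next is the handle.

Call:
arm_command(rows=[[[0.102,0.072,0.12],[-0.006,0,0.002],0.45],[[0.102,0.072,0.24],[-0.006,0,0.002],0.45],[[0.102,0.072,0.287],[-0.006,0,0.002],0.45],[[0.102,0.072,0.287],[-0.006,0,0.002],0.45],[[0.102,0.072,0.287],[-0.006,0,0.002],0.45]])

```text
time: 8.2
tcp_pos: [615.4, -9.4, 121.3]
tool_rot: [[-0.014, 1.0, 0.001], [1.0, 0.014, -0.0], [-0.0, 0.001, -1.0]]
force: [-0.6, -0.4, 0.1]
opening: 26.1
grasp_force: 0.0
```

Call:
arm_command(rows=[[[0,0,0.05],[0,0,0],0.45],[[0,0,0.1],[0,0,0],0.45],[[0,0,0.15],[0,0,0],0.45],[[0,0,0.173],[0,0,0],0.45],[[0,0,0.173],[0,0,0],0.45]])

```text
time: 8.7
tcp_pos: [614.3, -7.9, 66.8]
tool_rot: [[-0.016, 1.0, -0.002], [1.0, 0.016, 0.0], [0.0, -0.002, -1.0]]
force: [0.1, -0.7, 0.7]
opening: 25.9
grasp_force: 0.0
```

Call:
arm_command(rows=[[[0,0,0],[0,0,0],0.6],[[0,0,0],[0,0,0],0.7],[[0,0,0],[0,0,0],0.8],[[0,0,0],[0,0,0],0.9],[[0,0,0],[0,0,0],1]], newtons=5)

```text
time: 9.2
tcp_pos: [615.2, -7.8, 68.6]
tool_rot: [[-0.016, 1.0, 0.0], [1.0, 0.016, 0.001], [0.001, 0.0, -1.0]]
force: [-1.5, 0.3, 6.0]
opening: 10.8
grasp_force: 5.0
```

Call:
arm_command(rows=[[[0,-0.03,0],[0,0,0],1],[[0,-0.08,0],[0,0,0],1],[[0,-0.14,0],[0,0,0],1],[[0,-0.2,0],[0,0,0],1],[[0,-0.25,0],[0,0,0],1]], newtons=30)

```text
time: 9.7
tcp_pos: [539.4, -9.8, 68.6]
tool_rot: [[-0.015, 1.0, 0.001], [1.0, 0.015, -0.0], [-0.0, 0.001, -1.0]]
force: [2.9, -5.2, 3.7]
opening: 10.2
grasp_force: 30.0
```

Call:
arm_command(rows=[[[0,-0.06,0],[0,0,0],1],[[0,-0.12,0],[0,0,0],1],[[0,-0.18,0],[0,0,0],1],[[0,-0.24,0],[0,0,0],1],[[0,-0.27,0],[0,0,0],1]])

```text
time: 10.2
tcp_pos: [458.0, -11.9, 68.6]
tool_rot: [[-0.014, 1.0, 0.001], [1.0, 0.014, -0.001], [-0.001, 0.001, -1.0]]
force: [3.0, -13.0, 2.3]
opening: 10.1
grasp_force: 30.0
```

Call:
arm_command(rows=[[[0,-0.02,0],[0,0,0],1],[[0,-0.035,0],[0,0,0],1],[[0,-0.05,0],[0,0,0],1],[[0,-0.055,0],[0,0,0],1],[[0,-0.055,0],[0,0,0],1]])

```text
time: 10.7
tcp_pos: [445.1, -12.2, 68.8]
tool_rot: [[-0.014, 1.0, 0.007], [1.0, 0.015, -0.002], [-0.002, 0.007, -1.0]]
force: [20.8, -12.5, -20.1]
opening: 9.8
grasp_force: 30.0
```

Call:
arm_command(rows=[[[0,0.015,0],[0,0,0],1],[[0,0.015,0],[0,0,0],0.7],[[0,0.015,0],[0,0,0],0.5],[[0,0.015,0],[0,0,0],0.4],[[0,0.015,0],[0,0,0],0.4]], newtons=20)

```text
time: 11.2
tcp_pos: [446.6, -10.3, 68.2]
tool_rot: [[-0.016, 1.0, -0.001], [1.0, 0.016, 0.001], [0.001, -0.001, -1.0]]
force: [-0.1, 0.2, 0.7]
opening: 27.9
grasp_force: 0.0
```

Call:
arm_command(rows=[[[0,0,-0.1],[0,0,0],0.4],[[0,0,-0.25],[0,0,0],0.4],[[0,0,-0.4],[0,0,0],0.4],[[0,0,-0.55],[0,0,0],0.4],[[0,0,-0.6],[0,0,0],0.4]])

```text
time: 11.7
tcp_pos: [448.1, -10.6, 252.1]
tool_rot: [[-0.016, 1.0, 0.004], [1.0, 0.016, 0.002], [0.002, 0.005, -1.0]]
force: [0.2, -0.4, -0.1]
opening: 28.1
grasp_force: 0.0
```

Run:
```python
from plan import *
o=get_obs(); print(o['time'],o['tcp_pos'],o['force'],o['opening'],o['q'])
plan(((440,-215,250),40),((500,-380,200),80))
plan(((440,-215,250),-40),((500,-380,200),-80))
```

```text
11.7 [448.05072497 -10.60495328 252.05098171] [ 0.20319037 -0.3926173  -0.12553406] 28.085589452406428 [-36.49782272   3.51352353  35.67116481 115.61256872  -2.47015921
  61.29467041   1.19605292]
shift [-0.6808, -0.0375, 0.0053] turn [0.0064, -0.0006, -0.869] rows>= 4.6
shift [-0.5499, -0.2003, 0.1667] turn [0.0, 0.0, -0.8889] rows>= 4.7
shift [-0.6808, -0.0375, 0.0053] turn [0.0046, -0.0046, 0.9088] rows>= 4.8
shift [-0.2928, 0.5067, 0.1667] turn [0.0, 0.0, 0.8889] rows>= 4.7
```

Call:
arm_command(rows=[[[-0.68,-0.037,0],[0.005,-0.005,0.909],0],[[-0.68,-0.037,0],[0.005,-0.005,0.909],0],[[-0.68,-0.037,0],[0.005,-0.005,0.909],0],[[-0.68,-0.037,0],[0.005,-0.005,0.909],0],[[-0.68,-0.037,0],[0.005,-0.005,0.909],0]])

```text
time: 12.2
tcp_pos: [437.6, -220.1, 248.4]
tool_rot: [[0.653, 0.758, -0.005], [0.758, -0.653, -0.004], [-0.006, -0.001, -1.0]]
force: [-1.0, -0.0, 0.0]
opening: 46.6
grasp_force: 0.0
```

Run:
```python
from plan import *
im=snap('top','top6');sc=snap('scene','scene6'); o=get_obs(); print(o['time'],o['tcp_pos'],o['opening'],o['q'])
cv2.imwrite('pics/v6.png',cv2.resize(im[140:290,130:330,::-1],(800,600),interpolation=2))
plan(((500,-380,200),-80))
```

```text
12.3 [ 438.48904225 -215.89608369  247.87496409] 46.96254519816582 [-21.18550282  11.51798389  49.69902469 110.8669258   -9.6006445
  62.20041368  -7.79862438]
shift [-0.2838, 0.5106, 0.1596] turn [-0.0012, 0.0082, 0.8826] rows>= 4.6
```

View pics/v6.png

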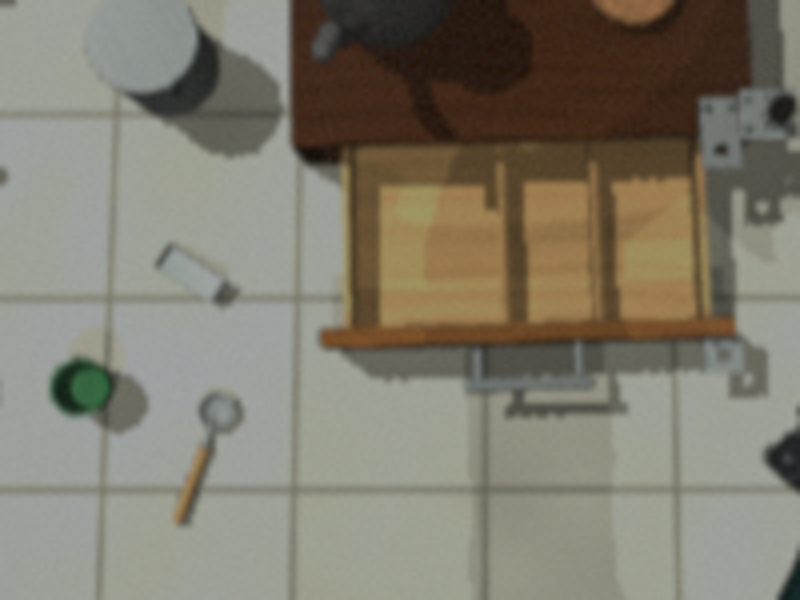

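The drawer is open, showing the left bay (355–497), middle bay (508–590) and right bay (600–697) in the crop. The cup, spoon and left clip haven't moved. Computing bay and item positions.

Run:
```python
from plan import *
f=lambda u,v,z:px2w('top',130+(u+.5)/4-.5,140+(v+.5)/4-.5,z).round(1)
for n,u,v,z in [('Lwall',347,235,66),('div1 top',502,235,60),('div2',594,235,60),('Rwall',703,235,66),('frontL',330,335,84),('frontR',730,325,84),('floor front L bay',420,322,22),('stop edge L',345,148,100),('stop edge R',690,140,100)]: print(n,f(u,v,z))
print('cup',f(83,387,46)); print('spoon',f(181,522,6),f(221,411,5)); print('clipL',f(160,257,12),f(233,293,12))
im=cv2.imread('pics/top6.png'); sc=cv2.imread('pics/scene6.png')
# clip right by grayness: window
for n,c in (('top',im),('scene',sc)):
    u=w2px(n,[584,-390,10])[0].astype(int); print(n,u)
cv2.imwrite('pics/v7.png',np.hstack([cv2.resize(c[v-25:v+25,x-25:x+25],(400,400),interpolation=2) for c,(x,v) in ((im,w2px('top',[584,-390,10])[0].astype(int)),(sc,w2px('scene',[584,-390,10])[0].astype(int)))]))
```

```text
Lwall [573.2 162.5  66. ]
div1 top [573.7  30.2  60. ]
div2 [573.6 -48.7  60. ]
Rwall [ 572.7 -141.3   66. ]
frontL [487.3 173.5  84. ]
frontR [ 495.2 -159.7   84. ]
floor front L bay [501.5 102.2  22. ]
stop edge L [642.5 161.5 100. ]
stop edge R [ 648.9 -127.4  100. ]
cup [445.1 388.5  46. ]
spoon [329.1 309.9   6. ] [424.6 277.8   5. ]
clipL [560.1 334.3  12. ] [528.  268.5  12. ]
top [372 196]
scene [165 271]
```

View pics/v7.png

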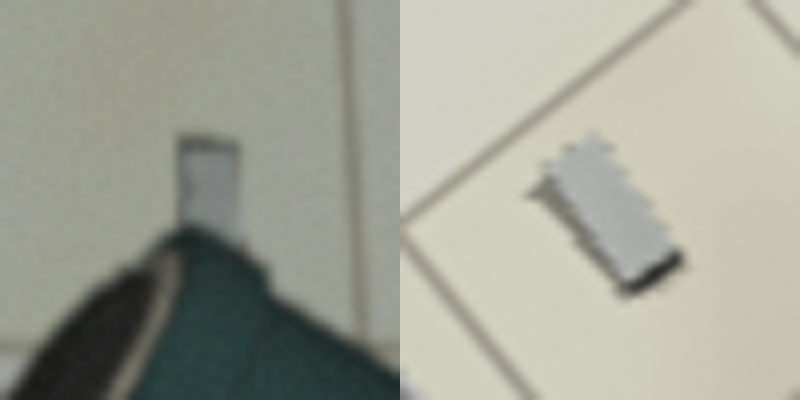

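Run:
```python
from plan import *
g=lambda u,v,z:px2w('scene',140+(u-400+.5)/8-.5,246+(v+.5)/8-.5,z).round(1)
t=lambda u,v,z:px2w('top',347+(u+.5)/8-.5,171+(v+.5)/8-.5,z).round(1)
print('scene ends',g(572,158,10),g(655,272,18),'ctr',g(612,213,15)); print('top',t(208,140,15),t(208,190,15))
plan(((500,-380,200),-80),((584,-388,110),-90),((584,-388,22),-90))
```

```text
scene ends [ 556.3 -389.    10. ] [ 621.8 -393.6   18. ] ctr [ 588.8 -391.4   15. ]
top [ 615.3 -388.5   15. ] [ 592.9 -387.4   15. ]
shift [-0.2838, 0.5106, 0.1596] turn [-0.0012, 0.0082, 0.8826] rows>= 4.6
shift [0.2711, 0.0749, 0.3] turn [0.0, 0.0, 0.2222] rows>= 2.5
shift [0.0, 0.0, 0.2933] turn [0.0, 0.0, 0.0] rows>= 1.8
```

Call:
arm_command(rows=[[[-0.284,0.511,0.16],[-0.001,0.008,0.883],0],[[-0.284,0.511,0.16],[-0.001,0.008,0.883],0],[[-0.284,0.511,0.16],[-0.001,0.008,0.883],0],[[-0.284,0.511,0.16],[-0.001,0.008,0.883],0],[[-0.284,0.511,0.16],[-0.001,0.008,0.883],0]])

```text
time: 12.8
tcp_pos: [501.6, -380.3, 198.0]
tool_rot: [[0.985, 0.175, -0.002], [0.175, -0.985, 0.001], [-0.002, -0.001, -1.0]]
force: [-0.8, 1.1, -0.2]
opening: 46.8
grasp_force: 0.0
```

Call:
arm_command(rows=[[[0.27,0.082,0.3],[0,0,0.24],0],[[0.27,0.082,0.3],[0,0,0.24],0],[[0.27,0.082,0.3],[0,0,0.24],0],[[0.27,0.082,0.3],[0,0,0.24],0],[[0.27,0.082,0.3],[0,0,0.24],0]])

```text
time: 13.3
tcp_pos: [585.5, -387.4, 110.1]
tool_rot: [[1.0, -0.006, -0.0], [-0.006, -1.0, 0.001], [-0.0, -0.001, -1.0]]
force: [-1.0, -0.7, 0.5]
opening: 46.8
grasp_force: 0.0
```

Run:
```python
from plan import *
o=get_obs(); print(o['tcp_pos'],o['opening'],o['q'])
plan(((583,-390,22),-91))
```

```text
[ 585.52115008 -387.41943795  110.1185482 ] 46.792975937919465 [  0.67772529  48.08367402  49.35090945  86.56038208 -39.08177219
  63.7148523  -31.97693624]
shift [-0.0083, 0.009, 0.2937] turn [-0.0015, 0.0002, 0.0144] rows>= 1.8
```

Call:
arm_command(rows=[[[-0.006,0.009,0.12],[-0.001,0,0.014],0],[[-0.006,0.009,0.22],[-0.001,0,0.014],0],[[-0.006,0.009,0.29],[-0.001,0,0.014],0],[[-0.006,0.009,0.294],[-0.001,0,0.014],0.2],[[-0.006,0.009,0.294],[-0.001,0,0.014],0.3]], newtons=15)

```text
time: 13.8
tcp_pos: [584.0, -391.3, 23.3]
tool_rot: [[1.0, -0.02, 0.001], [-0.02, -1.0, -0.001], [0.001, 0.001, -1.0]]
force: [0.4, -0.2, -0.2]
opening: 35.0
grasp_force: 0.0
```

Call:
arm_command(rows=[[[0,0,0],[0,0,0],0.5],[[0,0,0],[0,0,0],0.7],[[0,0,0],[0,0,0],1],[[0,0,0],[0,0,0],1],[[0,0,0],[0,0,0],1]], newtons=15)

```text
time: 14.3
tcp_pos: [584.5, -391.4, 23.6]
tool_rot: [[1.0, -0.02, 0.002], [-0.02, -1.0, -0.001], [0.002, 0.001, -1.0]]
force: [-0.5, 1.8, 7.9]
opening: 23.9
grasp_force: 15.0
```

Call:
arm_command(rows=[[[0,0,-0.1],[0,0,0],1],[[0,0,-0.25],[0,0,0],1],[[0,0,-0.4],[0,0,0],1],[[0,0,-0.5],[0,0,0],1],[[0,0,-0.55],[0,0,0],1]])

```text
time: 14.8
tcp_pos: [584.3, -391.7, 190.7]
tool_rot: [[1.0, -0.02, 0.004], [-0.02, -1.0, -0.002], [0.004, 0.002, -1.0]]
force: [0.9, -0.8, -0.5]
opening: 24.2
grasp_force: 15.0
```

Run:
```python
from plan import *
o=get_obs(); print(o['tcp_pos'],o['opening'],o['q'])
plan(((470,-270,190),-90),((470,-90,190),-90),((560,-93,140),-89),((560,-93,50),-89))
```

```text
[ 584.29971996 -391.67939326  190.69862058] 24.199335830178214 [ -0.45680328  43.73406292  52.75351771  83.2070308  -35.79191727
  70.50246633 -34.7183671 ]
shift [-0.3892, -0.3977, -0.0001] turn [0.0026, -0.0051, -0.026] rows>= 3.3
shift [0.0, -0.6, 0.0] turn [0.0, 0.0, 0.0] rows>= 3.6
shift [0.3, 0.01, 0.1667] turn [0.0, 0.0, -0.0222] rows>= 2.1
shift [0.0, 0.0, 0.3] turn [0.0, 0.0, 0.0] rows>= 1.8
```

Call:
arm_command(rows=[[[0,-0.5,0],[0,-0.005,-0.026],1],[[0,-0.5,0],[0,-0.005,-0.026],1],[[0,-0.5,0],[0,-0.005,-0.026],1],[[0,-0.5,0],[0,-0.005,-0.026],1],[[0,-0.5,0],[0,-0.005,-0.026],1]])

```text
time: 15.3
tcp_pos: [587.2, -239.2, 186.6]
tool_rot: [[1.0, 0.003, -0.004], [0.003, -1.0, 0.0], [-0.004, -0.0, -1.0]]
force: [-0.2, -1.4, -0.4]
opening: 23.7
grasp_force: 15.0
```

Call:
arm_command(rows=[[[0.035,-0.49,0.1],[0,0,-0.02],1],[[0.035,-0.49,0.1],[0,0,-0.02],1],[[0.035,-0.49,0.1],[0,0,-0.02],1],[[0.035,-0.49,0.1],[0,0,-0.02],1],[[0.035,-0.49,0.1],[0,0,-0.02],1]])

```text
time: 15.8
tcp_pos: [597.2, -94.3, 156.6]
tool_rot: [[1.0, 0.016, -0.004], [0.016, -1.0, -0.001], [-0.004, 0.001, -1.0]]
force: [0.7, -1.0, -1.0]
opening: 24.0
grasp_force: 15.0
```

Run:
```python
from plan import *
o=get_obs(); print(o['tcp_pos'],o['opening'],o['q'])
plan(((595,-93,47),-89))
```

```text
[597.16043428 -94.30052977 156.55716044] 23.974785982282253 [-32.79646294  37.09911174  55.17535429 100.25677678 -34.20108905
  61.41268345 -54.83144381]
shift [-0.0057, -0.0047, 0.3652] turn [0.0009, 0.005, -0.0016] rows>= 2.2
```

Call:
arm_command(rows=[[[-0.006,-0.005,0.1],[0,0.005,0],1],[[-0.006,-0.005,0.2],[0,0.005,0],1],[[-0.006,-0.005,0.3],[0,0.005,0],1],[[-0.006,-0.005,0.363],[0,0.005,0],1],[[-0.006,-0.005,0.363],[0,0.005,0],1]])

```text
time: 16.3
tcp_pos: [594.0, -94.5, 46.5]
tool_rot: [[1.0, 0.013, -0.002], [0.013, -1.0, -0.001], [-0.002, 0.001, -1.0]]
force: [-0.6, 0.1, 0.2]
opening: 24.1
grasp_force: 15.0
```

Call:
arm_command(rows=[[[0,0,0.003],[0,0,0],0.4],[[0,0,0.003],[0,0,0],0.3],[[0,0,0.003],[0,0,0],0.25],[[0,0,0.003],[0,0,0],0.25]])

```text
time: 16.7
tcp_pos: [595.4, -92.4, 47.8]
tool_rot: [[1.0, 0.016, 0.002], [0.016, -1.0, 0.0], [0.002, -0.0, -1.0]]
force: [0.6, 0.4, 0.0]
opening: 35.2
grasp_force: 0.0
```

Call:
arm_command(rows=[[[0,0,-0.1],[0,0,0],0.25],[[0,0,-0.25],[0,0,0],0.25],[[0,0,-0.4],[0,0,0],0.25],[[0,0,-0.5],[0,0,0],0],[[0,0,-0.5],[0,0,0],0]])

```text
time: 17.2
tcp_pos: [596.5, -93.0, 201.3]
tool_rot: [[1.0, 0.016, 0.006], [0.016, -1.0, 0.0], [0.006, 0.0, -1.0]]
force: [-0.0, 0.0, -0.2]
opening: 46.0
grasp_force: 0.0
```

Run:
```python
from plan import *
o=get_obs(); print(o['tcp_pos'],o['opening'],o['q'])
im=snap('top','top8');sc=snap('scene','scene8')
a=cv2.imread('pics/top6.png').astype(int); d=np.abs(im[:,:,::-1].astype(int)-a).sum(2)
print('diff cup/spoon/clip windows',[int((d[y0:y1,x0:x1]>60).sum()) for x0,x1,y0,y1 in ((140,165,225,250),(170,195,235,275),(165,192,197,220))])
plan(((480,90,200),-60),((455,250,200),-35))
```

```text
[596.50959231 -92.95649589 201.26225916] 46.02237017349911 [-34.86139832  33.96494858  57.80127527  98.64754626 -31.59547154
  64.92325341 -56.7282035 ]
diff cup/spoon/clip windows [0, 0, 0]
shift [-0.3736, -0.6133, -0.0089] turn [-0.0001, -0.0021, -0.6459] rows>= 4.3
shift [0.1945, -0.5035, 0.0] turn [0.0, 0.0, -0.5556] rows>= 3.2
```

Run:
```python
from plan import *
plan(((490,100,200),-58),((544.5,301,130),-28),((544.5,301,22),-28))
```

```text
shift [-0.3397, -0.6461, -0.0089] turn [-0.0, -0.0021, -0.6904] rows>= 4.4
shift [0.5091, -0.4719, 0.2333] turn [0.0, 0.0, -0.6667] rows>= 4.4
shift [0.0, 0.0, 0.36] turn [0.0, 0.0, 0.0] rows>= 2.2
```

Call:
arm_command(rows=[[[-0.34,-0.646,0],[0,-0.002,-0.69],0],[[-0.34,-0.646,0],[0,-0.002,-0.69],0],[[-0.34,-0.646,0],[0,-0.002,-0.69],0],[[-0.34,-0.646,0],[0,-0.002,-0.69],0],[[-0.34,-0.646,0],[0,-0.002,-0.69],0]])

```text
time: 17.8
tcp_pos: [487.2, 103.7, 195.8]
tool_rot: [[0.844, 0.536, -0.003], [0.536, -0.844, 0.0], [-0.003, -0.002, -1.0]]
force: [0.5, -0.4, 0.0]
opening: 47.4
grasp_force: 0.0
```

Call:
arm_command(rows=[[[0.509,-0.472,0.233],[0,0,-0.667],0],[[0.509,-0.472,0.233],[0,0,-0.667],0],[[0.509,-0.472,0.233],[0,0,-0.667],0],[[0.509,-0.472,0.233],[0,0,-0.667],0],[[0.509,-0.472,0.233],[0,0,-0.667],0]])

```text
time: 18.3
tcp_pos: [543.2, 304.7, 123.6]
tool_rot: [[0.464, 0.886, -0.004], [0.886, -0.464, -0.001], [-0.003, -0.003, -1.0]]
force: [-0.7, -0.9, -0.2]
opening: 47.0
grasp_force: 0.0
```

Run:
```python
from plan import *
o=get_obs(); print(o['time'],o['tcp_pos'],o['opening'],o['q'])
im=snap('top','top9');sc=snap('scene','scene9')
u=w2px('scene',[544,301,10])[0].astype(int);print(u)
# scene ends from first crop s1
S=lambda u,v:(150+(u+.5)/3-.5,100+(v+.5)/3-.5)
print(px2w('scene',*S(450,146),15).round(1))
a=cv2.imread('pics/scene0.png').astype(int); d=np.abs(sc[:,:,::-1].astype(int)-a).sum(2)
print((d[u[1]-15:u[1]+15,u[0]-12:u[0]]>60).sum())
plan(((544.5,301,22),-28))
```

```text
18.3 [543.15353644 304.69692313 123.57589117] 47.04671608763607 [-60.19915359  35.44803805  39.22906427  98.52487765 -26.36146194
  55.84941138 -38.56369281]
[304 148]
[534.3 282.9  15. ]
8
shift [-0.0019, 0.0065, 0.3409] turn [-0.0026, 0.0049, 0.0027] rows>= 2.0
```

Call:
arm_command(rows=[[[-0.002,0.007,0.12],[0,0.004,0],0],[[-0.002,0.007,0.22],[0,0.004,0],0],[[-0.002,0.007,0.31],[0,0.004,0],0],[[-0.002,0.007,0.336],[0,0.004,0],0.2],[[-0.002,0.007,0.336],[0,0.004,0],0.3]])

```text
time: 18.9
tcp_pos: [545.6, 297.6, 25.6]
tool_rot: [[0.471, 0.882, -0.001], [0.882, -0.471, 0.001], [0.0, -0.001, -1.0]]
force: [-0.7, -1.0, 0.8]
opening: 35.0
grasp_force: 0.0
```

Call:
arm_command(rows=[[[0,0,0],[0,0,0],0.5],[[0,0,0],[0,0,0],0.7],[[0,0,0],[0,0,0],1],[[0,0,0],[0,0,0],1],[[0,0,0],[0,0,0],1]], newtons=15)

```text
time: 19.4
tcp_pos: [546.6, 299.1, 27.4]
tool_rot: [[0.47, 0.883, 0.002], [0.883, -0.47, 0.003], [0.004, 0.0, -1.0]]
force: [-1.7, -1.4, 8.6]
opening: 24.1
grasp_force: 14.9
```

Call:
arm_command(rows=[[[0,0,-0.1],[0,0,0],1],[[0,0,-0.25],[0,0,0],1],[[0,0,-0.4],[0,0,0],1],[[0,0,-0.5],[0,0,0],1],[[0,0,-0.5],[0,0,0],1]])

```text
time: 19.9
tcp_pos: [547.6, 299.3, 181.0]
tool_rot: [[0.47, 0.883, 0.006], [0.883, -0.47, 0.006], [0.008, 0.002, -1.0]]
force: [0.3, 1.0, -0.4]
opening: 23.8
grasp_force: 14.9
```

Run:
```python
from plan import *
o=get_obs(); print(o['tcp_pos'],o['opening'],o['q'])
plan(((490,110,180),-60),((533,-91,150),-89),((533,-92,48),-89))
```

```text
[547.640358   299.3386738  180.97127914] 23.76025558695961 [-61.56356106  31.51133324  41.91618063  96.48835911 -23.83044581
  60.72845861 -40.159016  ]
shift [-0.6474, 0.1271, -0.002] turn [-0.0004, -0.0112, 0.7102] rows>= 4.0
shift [-0.2109, 0.6519, 0.1] turn [0.0, 0.0, 0.6444] rows>= 4.2
shift [-0.0001, 0.0033, 0.34] turn [0.0, 0.0, 0.0] rows>= 2.0
```

Call:
arm_command(rows=[[[-0.647,0.127,0],[0,-0.01,0.71],1],[[-0.647,0.127,0],[0,-0.01,0.71],1],[[-0.647,0.127,0],[0,-0.01,0.71],1],[[-0.647,0.127,0],[0,-0.01,0.71],1],[[-0.647,0.127,0],[0,-0.01,0.71],1]])

```text
time: 20.4
tcp_pos: [486.6, 104.1, 175.8]
tool_rot: [[0.871, 0.491, -0.006], [0.491, -0.871, -0.003], [-0.006, -0.0, -1.0]]
force: [0.9, 0.9, 0.5]
opening: 24.0
grasp_force: 14.9
```

Call:
arm_command(rows=[[[-0.205,0.653,0.1],[0,0,0.645],1],[[-0.205,0.653,0.1],[0,0,0.645],1],[[-0.205,0.653,0.1],[0,0,0.645],1],[[-0.205,0.653,0.1],[0,0,0.645],1],[[-0.205,0.653,0.1],[0,0,0.645],1]])

```text
time: 20.9
tcp_pos: [532.5, -97.0, 145.7]
tool_rot: [[1.0, 0.009, -0.005], [0.009, -1.0, -0.006], [-0.005, 0.006, -1.0]]
force: [-0.1, 0.4, -0.1]
opening: 23.7
grasp_force: 14.9
```

Run:
```python
from plan import *
im=snap('top','top10'); sc=snap('scene','scene10')
o=get_obs(); print(o['tcp_pos'],o['opening'],o['q'])
plan(((535,-92,50.5),-89))
cv2.imwrite('pics/v8.png',np.hstack([cv2.resize(im[140:290,130:280,::-1],(400,400),interpolation=2),cv2.resize(sc[170:270,170:270,::-1],(400,400),interpolation=2)]))
```

```text
[532.62699736 -92.80880261 145.76061896] 23.785444129476335 [-37.21594248  32.03154336  57.6080006  109.91913527 -32.16152387
  56.34133968 -53.85792069]
shift [0.0097, -0.0038, 0.3175] turn [0.005, 0.0069, -0.0036] rows>= 1.9
```

View pics/v8.png

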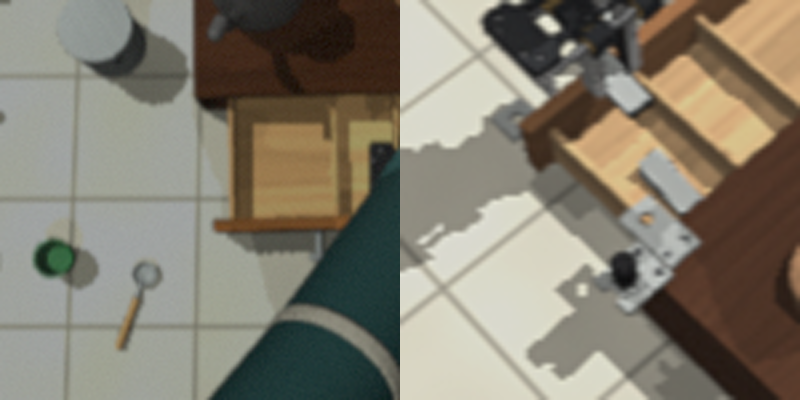

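Clip 1 lies in the right bay at (670,180) in the scene panel, and clip 2 is held over the bay's front part at (625,95). Spoon and cup are unchanged.

Call:
arm_command(rows=[[[0.008,-0.004,0.1],[0.005,0.006,0],1],[[0.008,-0.004,0.2],[0.005,0.006,0],1],[[0.008,-0.004,0.28],[0.005,0.006,0],1],[[0.008,-0.004,0.314],[0.005,0.006,0],1],[[0.008,-0.004,0.314],[0.005,0.006,0],1]])

```text
time: 21.5
tcp_pos: [534.7, -88.2, 51.3]
tool_rot: [[1.0, 0.02, -0.001], [0.02, -1.0, 0.002], [-0.001, -0.002, -1.0]]
force: [-0.2, -0.3, -0.8]
opening: 23.6
grasp_force: 15.0
```

Call:
arm_command(rows=[[[0,0,0.003],[0,0,0],0.4],[[0,0,0.003],[0,0,0],0.3],[[0,0,0.003],[0,0,0],0.25],[[0,0,0.003],[0,0,0],0.25]])

```text
time: 21.9
tcp_pos: [534.9, -89.9, 51.3]
tool_rot: [[1.0, 0.018, 0.0], [0.018, -1.0, 0.001], [0.0, -0.001, -1.0]]
force: [0.6, -0.4, 0.4]
opening: 35.4
grasp_force: 0.0
```

Call:
arm_command(rows=[[[0,0,-0.1],[0,0,0],0.25],[[0,0,-0.25],[0,0,0],0.25],[[0,0,-0.4],[0,0,0],0.25],[[0,0,-0.5],[0,0,0],0],[[0,0,-0.5],[0,0,0],0]])

```text
time: 22.4
tcp_pos: [536.3, -90.6, 204.6]
tool_rot: [[1.0, 0.017, 0.005], [0.017, -1.0, 0.001], [0.005, -0.001, -1.0]]
force: [0.5, -0.4, -0.7]
opening: 45.9
grasp_force: 0.0
```

Run:
```python
from plan import *
sc=snap('scene','scene11');im=snap('top','top11')
a=cv2.imread('pics/top6.png').astype(int); d=np.abs(im[:,:,::-1].astype(int)-a).sum(2)
print('diff cup/spoon',[int((d[y0:y1,x0:x1]>60).sum()) for x0,x1,y0,y1 in ((140,165,225,250),(170,195,235,275))])
print('clip1',px2w('scene',237.5,215,37).round(1))
o=get_obs(); print(o['tcp_pos'],o['opening'],o['q'])
tip=np.array([329.3,309.7]);b=np.array([424.1,278.1]); dr=(b-tip)/np.linalg.norm(b-tip); a=np.degrees(np.arctan2(dr[1],dr[0])); print('angle',a,np.linalg.norm(b-tip))
c=tip+dr*40; print(c)
plan(((450,80,200),-100),((*c,130),a-90),((*c,21),a-90))
```

```text
diff cup/spoon [0, 0]
clip1 [599.4 -94.1  37. ]
[534.93100302 -89.82466516 201.13602082] 46.99955313585929 [-40.63961652  28.01803682  61.51734818 107.14557865 -28.06426678
  61.69570797 -57.00720965]
angle -18.43494882292199 99.92797406132078
[367.24733192 297.05088936]
shift [-0.2729, -0.571, 0.0044] turn [-0.0017, -0.0006, 0.245] rows>= 3.8
shift [-0.3973, -0.6646, 0.2333] turn [0.0, 0.0, 0.1874] rows>= 4.9
shift [0.0, 0.0, 0.3633] turn [0.0, 0.0, 0.0] rows>= 2.2
```

Run:
```python
from plan import *
plan(((450,60,200),-53),((430,220,200),-13),((400,260,200),28),((372,295.5,130),68))
```

```text
shift [-0.2741, -0.5044, 0.0043] turn [-0.0014, -0.0013, -0.7994] rows>= 4.2
shift [0.2677, -0.4661, 0.0] turn [0.0, 0.0, -0.8889] rows>= 4.7
shift [0.1074, -0.1274, 0.0] turn [0.0, 0.0, -0.9111] rows>= 4.8
shift [0.1483, -0.0269, 0.2333] turn [0.0, 0.0, -0.8889] rows>= 4.7
```

Call:
arm_command(rows=[[[-0.274,-0.504,0],[-0.001,-0.001,-0.8],0],[[-0.274,-0.504,0],[-0.001,-0.001,-0.8],0],[[-0.274,-0.504,0],[-0.001,-0.001,-0.8],0],[[-0.274,-0.504,0],[-0.001,-0.001,-0.8],0],[[-0.274,-0.504,0],[-0.001,-0.001,-0.8],0]])

```text
time: 23.0
tcp_pos: [448.1, 62.7, 200.2]
tool_rot: [[0.792, 0.61, -0.003], [0.61, -0.792, 0.001], [-0.002, -0.002, -1.0]]
force: [1.1, 0.3, -0.7]
opening: 46.9
grasp_force: 0.0
```

Call:
arm_command(rows=[[[0.268,-0.466,0],[0,0,-0.889],0],[[0.268,-0.466,0],[0,0,-0.889],0],[[0.268,-0.466,0],[0,0,-0.889],0],[[0.268,-0.466,0],[0,0,-0.889],0],[[0.268,-0.466,0],[0,0,-0.889],0]])

```text
time: 23.5
tcp_pos: [429.6, 221.1, 199.9]
tool_rot: [[0.218, 0.976, -0.002], [0.976, -0.218, -0.002], [-0.002, -0.001, -1.0]]
force: [0.3, -0.5, 0.1]
opening: 46.7
grasp_force: 0.0
```

Call:
arm_command(rows=[[[0.107,-0.127,0],[0,0,-0.911],0],[[0.107,-0.127,0],[0,0,-0.911],0],[[0.107,-0.127,0],[0,0,-0.911],0],[[0.107,-0.127,0],[0,0,-0.911],0],[[0.107,-0.127,0],[0,0,-0.911],0]])

```text
time: 24.0
tcp_pos: [400.3, 258.6, 200.1]
tool_rot: [[-0.473, 0.881, -0.002], [0.881, 0.473, -0.002], [-0.001, -0.002, -1.0]]
force: [0.2, 0.5, -0.7]
opening: 47.2
grasp_force: 0.0
```

Call:
arm_command(rows=[[[0.148,-0.027,0.2],[0,0,-0.889],0],[[0.148,-0.027,0.2],[0,0,-0.889],0],[[0.148,-0.027,0.2],[0,0,-0.889],0],[[0.148,-0.027,0.2],[0,0,-0.889],0],[[0.148,-0.027,0.2],[0,0,-0.889],0]])

```text
time: 24.5
tcp_pos: [372.3, 293.8, 139.8]
tool_rot: [[-0.929, 0.371, -0.002], [0.371, 0.929, -0.002], [0.001, -0.003, -1.0]]
force: [0.9, -0.4, 0.3]
opening: 46.9
grasp_force: 0.0
```

Run:
```python
from plan import *
sc=snap('scene','scene12');o=get_obs(); print(o['tcp_pos'],o['opening'],o['q'])
a=cv2.imread('pics/scene0.png').astype(int); d=np.abs(sc[:,:,::-1].astype(int)-a).sum(2)
for n,P in dict(bowl=(424,278,5),tip=(330,310,6),cup=(447,388,25)).items():
    u=w2px('scene',P)[0].astype(int); print(n,u,(d[u[1]-5:u[1]+6,u[0]-5:u[0]+6]>60).sum())
plan(((372,295.5,21),71.6))
```

```text
[372.40236438 293.77596888 139.97738271] 46.96325672530372 [-66.42154829  16.34130474  28.27400343 118.6138081  -10.39426339
  47.53690223  36.44054681]
bowl [278 134] 0
tip [268 117] 0
cup [302 120] 0
shift [0.0029, 0.0058, 0.3966] turn [-0.0031, -0.0016, -0.0693] rows>= 2.4
```

Call:
arm_command(rows=[[[0.003,0.006,0.13],[-0.002,-0.001,-0.07],0],[[0.003,0.006,0.26],[-0.002,-0.001,-0.07],0],[[0.003,0.006,0.36],[-0.002,-0.001,-0.07],0.2],[[0.003,0.006,0.396],[-0.002,-0.001,-0.07],0.4],[[0.003,0.006,0.396],[-0.002,-0.001,-0.07],0.5]])

```text
time: 25.05
tcp_pos: [371.9, 295.6, 21.1]
tool_rot: [[-0.945, 0.326, -0.001], [0.326, 0.945, -0.001], [0.001, -0.002, -1.0]]
force: [-0.1, -0.3, 0.8]
opening: 26.5
grasp_force: 0.0
```

Call:
arm_command(rows=[[[0,0,0],[0,0,0],0.7],[[0,0,0],[0,0,0],0.8],[[0,0,0],[0,0,0],1],[[0,0,0],[0,0,0],1],[[0,0,0],[0,0,0],1]], newtons=20)

```text
time: 25.55
tcp_pos: [372.3, 297.0, 22.8]
tool_rot: [[-0.946, 0.323, 0.001], [0.323, 0.946, 0.002], [-0.001, 0.002, -1.0]]
force: [0.2, -2.4, 7.6]
opening: 8.7
grasp_force: 20.0
```

Call:
arm_command(rows=[[[0,0,-0.1],[0,0,0],1],[[0,0,-0.25],[0,0,0],1],[[0,0,-0.4],[0,0,0],1],[[0,0,-0.5],[0,0,0],1],[[0,0,-0.5],[0,0,0],1]])

```text
time: 26.05
tcp_pos: [373.1, 298.0, 176.0]
tool_rot: [[-0.946, 0.323, 0.004], [0.323, 0.946, 0.006], [-0.002, 0.007, -1.0]]
force: [1.0, 0.7, -1.2]
opening: 8.4
grasp_force: 20.0
```

Run:
```python
from plan import *
o=get_obs(); print(o['tcp_pos'],o['opening'],o['q'])
plan(((440,130,190),82),((562,-8,140),91.3),((562,-8,46),91.3))
```

```text
[373.07263011 297.95441457 176.02088334] 8.393241954357793 [-68.4058098   13.08282315  29.77455701 116.8400733   -8.39776716
  51.6510252   37.05710712]
shift [-0.3921, -0.4574, -0.0491] turn [0.0088, 0.0033, -0.2412] rows>= 3.6
shift [-0.4667, -0.3989, 0.1667] turn [0.0, 0.0, -0.2067] rows>= 3.8
shift [0.0, 0.0, 0.3133] turn [0.0, 0.0, 0.0] rows>= 1.9
```

Call:
arm_command(rows=[[[-0.392,-0.457,-0.05],[0.009,0.003,-0.241],1],[[-0.392,-0.457,-0.05],[0.009,0.003,-0.241],1],[[-0.392,-0.457,-0.05],[0.009,0.003,-0.241],1],[[-0.392,-0.457,-0.05],[0.009,0.003,-0.241],1],[[-0.392,-0.457,-0.05],[0.009,0.003,-0.241],1]])

```text
time: 26.55
tcp_pos: [440.0, 124.6, 187.1]
tool_rot: [[-0.989, 0.146, -0.003], [0.146, 0.989, -0.006], [0.002, -0.006, -1.0]]
force: [0.4, 1.6, -0.4]
opening: 8.5
grasp_force: 20.0
```

Call:
arm_command(rows=[[[-0.477,-0.399,0.16],[0,0,-0.207],1],[[-0.477,-0.399,0.16],[0,0,-0.207],1],[[-0.477,-0.399,0.16],[0,0,-0.207],1],[[-0.477,-0.399,0.16],[0,0,-0.207],1],[[-0.477,-0.399,0.16],[0,0,-0.207],1]])

```text
time: 27.05
tcp_pos: [565.0, -14.6, 137.3]
tool_rot: [[-1.0, -0.018, -0.005], [-0.018, 1.0, -0.008], [0.005, -0.008, -1.0]]
force: [-1.7, 0.1, -0.6]
opening: 9.0
grasp_force: 20.0
```

Run:
```python
from plan import *
o=get_obs(); print(o['tcp_pos'],o['opening'],o['q'])
plan(((565,-8.5,46),91.3))
```

```text
[564.95666439 -14.58914233 137.27729995] 9.035574280907497 [-28.71228007  27.16954209  34.43005452 106.39091253 -18.39487637
  52.39650534 105.22149813]
shift [-0.0021, 0.0228, 0.3041] turn [-0.0103, -0.0065, -0.0063] rows>= 1.8
```

Call:
arm_command(rows=[[[-0.002,0.01,0.1],[-0.006,-0.003,-0.006],1],[[-0.002,0.01,0.2],[-0.006,-0.003,-0.006],1],[[-0.002,0.01,0.27],[-0.006,-0.003,-0.006],1],[[-0.002,0.01,0.302],[-0.006,-0.003,-0.006],1],[[-0.002,0.01,0.302],[-0.006,-0.003,-0.006],1]])

```text
time: 27.55
tcp_pos: [563.0, -6.9, 47.7]
tool_rot: [[-1.0, -0.028, -0.003], [-0.028, 1.0, -0.001], [0.003, -0.001, -1.0]]
force: [0.1, 0.7, 0.2]
opening: 8.6
grasp_force: 20.0
```

Call:
arm_command(rows=[[[0,0,0.002],[0,0,0],0.75],[[0,0,0.002],[0,0,0],0.6],[[0,0,0.002],[0,0,0],0.5],[[0,0,0.002],[0,0,0],0.45]])

```text
time: 27.95
tcp_pos: [564.3, -7.2, 48.9]
tool_rot: [[-1.0, -0.028, -0.0], [-0.028, 1.0, -0.0], [0.0, -0.0, -1.0]]
force: [-0.1, 0.1, -0.3]
opening: 25.1
grasp_force: 0.0
```

Call:
arm_command(rows=[[[0,0,-0.1],[0,0,0],0.45],[[0,0,-0.25],[0,0,0],0.45],[[0,0,-0.4],[0,0,0],0.45],[[0,0,-0.5],[0,0,0],0],[[0,0,-0.5],[0,0,0],0]])

```text
time: 28.45
tcp_pos: [565.9, -7.3, 202.5]
tool_rot: [[-1.0, -0.027, 0.005], [-0.027, 1.0, 0.001], [-0.005, 0.001, -1.0]]
force: [0.2, 0.4, -0.4]
opening: 38.6
grasp_force: 0.0
```

Run:
```python
from plan import *
im=snap('top','top13');sc=snap('scene','scene13');o=get_obs(); print(o['tcp_pos'],o['opening'],o['q'])
for n,c,r in (('top',im,'top6'),('scene',sc,'scene0')):
    d=np.abs(c[:,:,::-1].astype(int)-cv2.imread(f'pics/{r}.png').astype(int)).sum(2)
    u=w2px(n,(447,388,25))[0].astype(int); print(n,u,(d[u[1]-8:u[1]+9,u[0]-8:u[0]+9]>60).sum())
    g=c.astype(int); m=(g[:,:,1]-g[:,:,0]>15)&(g[:,:,1]-g[:,:,2]>8); w=m[u[1]-20:u[1]+20,u[0]-20:u[0]+20]; yy,xx=np.nonzero(w)
    print(len(xx),px2w(n,u[0]-20+(xx.min()+xx.max())/2,u[1]-20+(yy.min()+yy.max())/2,24), px2w(n,u[0]-20+xx.mean(),u[1]-20+yy.mean(),28),xx.min(),xx.max(),yy.min(),yy.max())
plan(((480,150,190),105),((447,388,140),124),((447,388,33),124))
```

```text
[564.19474012  -7.00172368 198.7057342 ] 45.0511323561156 [-31.31711491  22.39535033  36.55075799 103.8033414  -15.37888778
  58.81076987 102.80745959]
top [152 235] 0
170 [445.00455439 397.79905924  24.        ] [445.11293865 396.02240394  28.        ] 10 25 15 28
scene [302 120] 46
138 [445.13720899 397.76975011  24.        ] [444.29389663 394.93777744  28.        ] 16 27 12 26
shift [0.266, 0.5309, 0.029] turn [-0.0, 0.0001, -0.298] rows>= 3.6
shift [-0.0991, 0.7948, 0.1667] turn [0.0, 0.0, -0.4222] rows>= 4.9
shift [0.0, 0.0, 0.3567] turn [0.0, 0.0, 0.0] rows>= 2.1
```

Run:
```python
from plan import *
from scipy.optimize import least_squares
t=np.linspace(0,2*np.pi,60); rim=np.c_[26*np.cos(t),26*np.sin(t),46+0*t]; ft=np.c_[19*np.cos(t),19*np.sin(t),0*t]; M=np.r_[rim,ft]
def box(n,x,y): q=w2px(n,M+[x,y,0]); return np.r_[q.min(0),q.max(0)]
for tag,fs in (('0',('top0','scene0')),('13',('top13','scene13'))):
    B={}
    for n,f in zip(('top','scene'),fs):
        c=cv2.imread(f'pics/{f}.png')[:,:,::-1].astype(int); u=w2px(n,(447,390,25))[0].astype(int); m=(c[:,:,1]-c[:,:,0]>10); w=m[u[1]-20:u[1]+20,u[0]-20:u[0]+20]
        k,l,s,ce=cv2.connectedComponentsWithStats(w.astype(np.uint8)); i=1+np.argmax(s[1:,4]); x,y,a,b,_=s[i]; B[n]=np.array([u[0]-20+x-.5,u[1]-20+y-.5,u[0]-20+x+a-.5,u[1]-20+y+b-.5])
    for ns in (('top',),('scene',),('top','scene')):
        r=least_squares(lambda p:np.concatenate([box(n,*p)-B[n] for n in ns]),[447,390]); print(tag,ns,r.x.round(1),r.fun.round(1))
```

```text
0 ('top',) [444.8 394. ] [-0.4  0.3  0.4 -0.3]
0 ('scene',) [444.3 393. ] [-0.  -0.6  0.   0.6]
0 ('top', 'scene') [444.5 393.6] [-0.2  0.4  0.5 -0.3  0.1 -0.6  0.2  0.5]
13 ('top',) [444.8 394. ] [-0.4  0.3  0.4 -0.3]
13 ('scene',) [444.3 393. ] [-0.  -0.6  0.   0.6]
13 ('top', 'scene') [444.5 393.6] [-0.2  0.4  0.5 -0.3  0.1 -0.6  0.2  0.5]
```

Run:
```python
from plan import *
plan(((480,165,190),91.5),((444.5,393.6,140),91.5),((444.5,393.6,33),91.5))
```

```text
shift [0.2646, 0.5809, 0.029] turn [-0.0, 0.0001, 0.002] rows>= 3.8
shift [0.0983, 0.7648, 0.1667] turn [0.0, 0.0, 0.0] rows>= 4.7
shift [0.0, 0.0, 0.3567] turn [0.0, 0.0, 0.0] rows>= 2.1
```

Call:
arm_command(rows=[[[0.265,0.581,0.03],[0,0,0],-0.4],[[0.265,0.581,0.03],[0,0,0],-0.8],[[0.265,0.581,0.03],[0,0,0],-0.8],[[0.265,0.581,0.03],[0,0,0],-0.8],[[0.265,0.581,0.03],[0,0,0],-0.8]])

```text
time: 29.05
tcp_pos: [476.7, 169.7, 187.7]
tool_rot: [[-0.999, -0.035, -0.004], [-0.035, 0.999, -0.001], [0.004, -0.0, -1.0]]
force: [1.7, -1.3, 0.2]
opening: 82.5
grasp_force: 0.0
```

Call:
arm_command(rows=[[[0.098,0.765,0.167],[0,0,0],-0.8],[[0.098,0.765,0.167],[0,0,0],-0.8],[[0.098,0.765,0.167],[0,0,0],-0.8],[[0.098,0.765,0.167],[0,0,0],-0.8],[[0.098,0.765,0.167],[0,0,0],-0.8]])

```text
time: 29.55
tcp_pos: [442.6, 395.6, 136.9]
tool_rot: [[-1.0, -0.029, -0.003], [-0.029, 1.0, -0.002], [0.003, -0.002, -1.0]]
force: [0.2, -0.6, 1.1]
opening: 85.0
grasp_force: 0.0
```

Call:
arm_command(rows=[[[0,0,0],[0,0,0],-0.8],[[0,0,0],[0,0,0],-0.8]])

```text
time: 29.75
tcp_pos: [443.7, 392.8, 137.6]
tool_rot: [[-1.0, -0.028, -0.002], [-0.028, 1.0, -0.003], [0.002, -0.003, -1.0]]
force: [0.2, -1.4, 1.0]
opening: 84.6
grasp_force: 0.0
```

Run:
```python
from plan import *
o=get_obs(); print(o['tcp_pos'],o['opening'],o['q'])
plan(((444.5,393.6,33),91.5))
```

```text
[443.74743037 392.80025478 137.5811458 ] 84.55974558099992 [-65.25049914  28.36755789  27.20759659 102.27030811 -15.66158871
  53.33672863  60.24658364]
shift [-0.0034, 0.0036, 0.3486] turn [-0.0036, -0.003, 0.0024] rows>= 2.1
```

Call:
arm_command(rows=[[[-0.003,0.003,0.12],[-0.003,-0.002,0],-0.8],[[-0.003,0.003,0.24],[-0.003,-0.002,0],-0.8],[[-0.003,0.003,0.34],[-0.003,-0.002,0],-0.8],[[-0.003,0.003,0.348],[-0.003,-0.002,0],-0.6],[[-0.003,0.003,0.348],[-0.003,-0.002,0],-0.4]])

```text
time: 30.25
tcp_pos: [445.5, 392.9, 34.9]
tool_rot: [[-1.0, -0.026, 0.0], [-0.026, 1.0, 0.001], [-0.0, 0.001, -1.0]]
force: [-0.1, 0.7, 0.1]
opening: 71.8
grasp_force: 0.0
```

Call:
arm_command(rows=[[[0,0,0],[0,0,0],-0.2],[[0,0,0],[0,0,0],-0.1],[[0,0,0],[0,0,0],0.1],[[0,0,0],[0,0,0],0.4],[[0,0,0],[0,0,0],0.4]], newtons=10)

```text
time: 30.75
tcp_pos: [445.5, 394.3, 35.8]
tool_rot: [[-1.0, -0.027, 0.002], [-0.027, 1.0, 0.003], [-0.002, 0.003, -1.0]]
force: [0.9, -3.6, 8.5]
opening: 51.2
grasp_force: 10.0
```

Call:
arm_command(rows=[[[0,0,0],[0,0,0],0.4],[[0,0,-0.03],[0,0,0],0.4],[[0,0,-0.06],[0,0,0],0.4],[[0,0,-0.1],[0,0,0],0.4],[[0,0,-0.1],[0,0,0],0.4]])

```text
time: 31.25
tcp_pos: [445.5, 395.0, 66.7]
tool_rot: [[-1.0, -0.028, 0.002], [-0.028, 1.0, 0.004], [-0.002, 0.004, -1.0]]
force: [-0.6, -0.4, -1.7]
opening: 51.4
grasp_force: 10.0
```

Run:
```python
from plan import *
plan(((445.5,395,160),91.5),((470,250,170),91.5),((560,96,150),91.3),((560,96,58),91.3))
```

```text
shift [-0.0008, 0.0013, -0.3109] turn [0.0048, 0.0028, 0.0019] rows>= 1.9
shift [-0.069, -0.4853, -0.0333] turn [0.0, 0.0, 0.0] rows>= 2.9
shift [-0.2865, -0.521, 0.0667] turn [0.0, 0.0, 0.0044] rows>= 3.6
shift [0.0, 0.0, 0.3067] turn [0.0, 0.0, 0.0] rows>= 1.8
```

Call:
arm_command(rows=[[[0,0,-0.06],[0.004,0.003,0],0.4],[[0,0,-0.12],[0.004,0.003,0],0.4],[[0,0,-0.2],[0.004,0.003,0],0.4],[[0,0,-0.28],[0.004,0.003,0],0.4],[[0,0,-0.311],[0.004,0.003,0],0.4]], newtons=15)

```text
time: 31.75
tcp_pos: [445.3, 394.6, 160.0]
tool_rot: [[-1.0, -0.028, -0.0], [-0.028, 1.0, 0.001], [0.0, 0.001, -1.0]]
force: [-0.0, -0.1, -0.9]
opening: 51.1
grasp_force: 15.0
```

Call:
arm_command(rows=[[[-0.01,-0.07,0],[0,0,0],0.4],[[-0.025,-0.17,-0.01],[0,0,0],0.4],[[-0.04,-0.29,-0.02],[0,0,0],0.4],[[-0.055,-0.41,-0.03],[0,0,0],0.4],[[-0.069,-0.485,-0.033],[0,0,0],0.4]])

```text
time: 32.25
tcp_pos: [469.4, 245.7, 167.5]
tool_rot: [[-1.0, -0.025, -0.003], [-0.025, 1.0, -0.002], [0.003, -0.002, -1.0]]
force: [-0.8, 0.2, 0.2]
opening: 51.2
grasp_force: 15.0
```

Call:
arm_command(rows=[[[-0.05,-0.1,0.01],[0,0,0.004],0.4],[[-0.11,-0.22,0.03],[0,0,0.004],0.4],[[-0.18,-0.34,0.05],[0,0,0.004],0.4],[[-0.25,-0.46,0.06],[0,0,0.004],0.4],[[-0.287,-0.521,0.067],[0,0,0.004],0.4]])

```text
time: 32.75
tcp_pos: [560.4, 91.0, 147.0]
tool_rot: [[-1.0, -0.021, -0.003], [-0.021, 1.0, -0.003], [0.003, -0.003, -1.0]]
force: [-0.8, 0.2, -0.8]
opening: 50.6
grasp_force: 15.0
```

Call:
arm_command(rows=[[[0,0,0],[0,0,0],0.4],[[0,0,0],[0,0,0],0.4]])

```text
time: 32.95
tcp_pos: [559.2, 94.7, 147.1]
tool_rot: [[-1.0, -0.023, -0.003], [-0.023, 1.0, -0.002], [0.003, -0.002, -1.0]]
force: [-0.7, -0.0, -0.8]
opening: 51.1
grasp_force: 15.0
```

Run:
```python
from plan import *
o=get_obs(); print(o['tcp_pos'],o['opening'],o['q'])
plan(((560,96,59),91.3))
```

```text
[559.191599    94.73978142 147.13771742] 51.073132468932705 [-38.20782026  26.07603473  32.56320814 105.70471676 -17.0568953
  53.32259077  93.39860981]
shift [-0.0037, 0.0047, 0.2938] turn [-0.0023, -0.004, 0.0008] rows>= 1.8
```

Call:
arm_command(rows=[[[0,0,0.08],[-0.002,-0.003,0],0.4],[[0,0,0.17],[-0.002,-0.003,0],0.4],[[0,0,0.25],[-0.002,-0.003,0],0.4],[[0,0,0.288],[-0.002,-0.003,0],0.4],[[0,0,0.29],[-0.002,-0.003,0],0.4]])

```text
time: 33.45
tcp_pos: [558.5, 95.7, 59.9]
tool_rot: [[-1.0, -0.025, -0.002], [-0.025, 1.0, -0.0], [0.002, -0.0, -1.0]]
force: [-0.1, 0.4, -0.6]
opening: 50.8
grasp_force: 15.0
```

Call:
arm_command(rows=[[[0,0,0],[0,0,0],0.4],[[0,0,0.003],[0,0,0],0.4]])

```text
time: 33.65
tcp_pos: [560.2, 95.5, 61.2]
tool_rot: [[-1.0, -0.025, 0.002], [-0.025, 1.0, 0.001], [-0.002, 0.001, -1.0]]
force: [0.7, -0.6, -1.6]
opening: 50.8
grasp_force: 15.0
```

Call:
arm_command(rows=[[[0,0,0.005],[0,0,0],0.4],[[0,0,0.01],[0,0,0],0.4],[[0,0,0.01],[0,0,0],0.4]])

```text
time: 33.95
tcp_pos: [560.4, 95.2, 57.8]
tool_rot: [[-1.0, -0.024, 0.002], [-0.024, 1.0, 0.001], [-0.002, 0.001, -1.0]]
force: [0.7, -0.3, 6.0]
opening: 50.8
grasp_force: 15.0
```

Call:
arm_command(rows=[[[0,0,0],[0,0,0],-0.15],[[0,0,0],[0,0,0],-0.2],[[0,0,0],[0,0,0],-0.3],[[0,0,0],[0,0,0],-0.35],[[0,0,0],[0,0,0],-0.35]])

```text
time: 34.45
tcp_pos: [559.6, 95.2, 57.1]
tool_rot: [[-1.0, -0.024, 0.0], [-0.024, 1.0, 0.0], [-0.0, 0.0, -1.0]]
force: [-0.0, -0.3, 0.9]
opening: 63.3
grasp_force: 0.0
```

Call:
arm_command(rows=[[[0,0,-0.04],[0,0,0],-0.35],[[0,0,-0.1],[0,0,0],-0.35],[[0,0,-0.2],[0,0,0],-0.35],[[0,0,-0.35],[0,0,0],-0.35],[[0,0,-0.45],[0,0,0],-0.35]])

```text
time: 34.95
tcp_pos: [560.0, 94.8, 195.5]
tool_rot: [[-1.0, -0.024, 0.002], [-0.024, 1.0, 0.001], [-0.002, 0.001, -1.0]]
force: [0.7, 0.9, -0.1]
opening: 63.6
grasp_force: 0.0
```

Run:
```python
from plan import *
o=get_obs(); print(o['tcp_pos'],o['opening'],o['q'])
plan(((430,-10,200),55),((400,-12,200),12),((438,-12,190),1.4))
plan(((430,110,230),130))
```

```text
[560.01778242  94.79655025 195.49536361] 63.62742266218412 [-39.86773487  22.53548082  34.39119151 103.51118334 -14.7593845
  58.3096751   91.64230792]
shift [0.4415, -0.3389, -0.0163] turn [0.0017, 0.0027, 0.808] rows>= 4.2
shift [0.0781, -0.0628, 0.0] turn [0.0, 0.0, 0.9556] rows>= 5.0
shift [-0.0263, 0.1239, 0.0333] turn [0.0, 0.0, 0.2356] rows>= 1.2
shift [0.4318, 0.061, -0.116] turn [-0.0003, 0.0032, -0.8587] rows>= 4.5
```

Call:
arm_command(rows=[[[0.5,0.1,-0.016],[0,0.002,0.808],0],[[0.5,0.1,-0.016],[0,0.002,0.808],0],[[0.5,0.1,-0.016],[0,0.002,0.808],0],[[0.5,0.1,-0.016],[0,0.002,0.808],0],[[0.5,0.1,-0.016],[0,0.002,0.808],0]])

```text
time: 35.45
tcp_pos: [406.7, 122.1, 197.5]
tool_rot: [[-0.817, 0.576, -0.002], [0.576, 0.817, 0.003], [0.003, 0.001, -1.0]]
force: [1.0, -1.0, 0.5]
opening: 47.1
grasp_force: 0.0
```

Run:
```python
from plan import *
im=snap('top','top20');sc=snap('scene','scene20')
o=get_obs(); print(o['time'],o['tcp_pos'],o['opening'],o['q'])
v=np.zeros((600,800,3),np.uint8); v[:300,:400]=cv2.resize(im,(400,300),interpolation=cv2.INTER_AREA); v[300:,:400]=cv2.resize(sc,(400,300),interpolation=cv2.INTER_AREA)
v[:300,400:]=cv2.resize(im[160:235,205:305],(400,300),interpolation=2); v[300:,400:]=cv2.resize(sc[145:235,200:320],(400,300),interpolation=2)
cv2.imwrite('pics/v9.png',v[:,:,::-1])
```

```text
35.55 [408.70409631 121.79261814 197.63941355] 47.07917851233285 [-59.67556786   5.76372303  41.68100203 121.92828089  -4.90201005
  53.84447553  39.74842985]
```

View pics/v9.png

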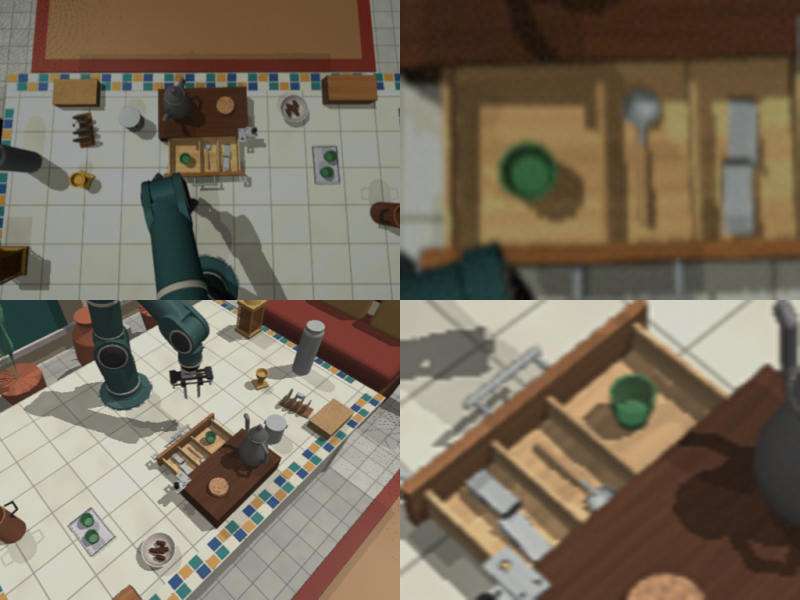

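All four items are in the right bays, with the cup upright in the left bay, the spoon in the middle and both clips in the right. No other loose ware is on the ledge and the pin is still parked. Next, close the drawer.

Run:
```python
from plan import *
plan(((430,50,200),20),((445.5,-12,200),1.4),((445.5,-12,68.5),1.4))
```

```text
shift [-0.1954, -0.1553, -0.0084] turn [0.0013, -0.0026, 0.7776] rows>= 4.1
shift [-0.2119, -0.0221, 0.0] turn [0.0, 0.0, 0.4133] rows>= 2.2
shift [0.0, 0.0, 0.4383] turn [0.0, 0.0, 0.0] rows>= 2.6
```

Call:
arm_command(rows=[[[-0.195,-0.155,0],[0.001,-0.002,0.778],0.45],[[-0.195,-0.155,0],[0.001,-0.002,0.778],0.45],[[-0.195,-0.155,0],[0.001,-0.002,0.778],0.45],[[-0.195,-0.155,0],[0.001,-0.002,0.778],0.45],[[-0.195,-0.155,0],[0.001,-0.002,0.778],0.45]])

```text
time: 36.05
tcp_pos: [430.6, 49.3, 197.0]
tool_rot: [[-0.341, 0.94, -0.001], [0.94, 0.341, -0.001], [-0.001, -0.001, -1.0]]
force: [0.5, 0.1, -0.0]
opening: 26.0
grasp_force: 0.0
```

Call:
arm_command(rows=[[[-0.212,-0.022,0.2],[0,0,0.413],0.45],[[-0.212,-0.022,0.2],[0,0,0.413],0.45],[[-0.212,-0.022,0.2],[0,0,0.413],0.45],[[-0.212,-0.022,0.2],[0,0,0.413],0.45],[[-0.212,-0.022,0.2],[0,0,0.413],0.45]])

```text
time: 36.55
tcp_pos: [446.1, -11.6, 137.4]
tool_rot: [[-0.031, 1.0, -0.0], [1.0, 0.031, -0.001], [-0.001, -0.0, -1.0]]
force: [-0.2, 0.3, -0.6]
opening: 25.5
grasp_force: 0.0
```

Run:
```python
from plan import *
o=get_obs(); print(o['tcp_pos'],o['opening'],o['q'])
plan(((445.5,-12,68.5),1.4))
```

```text
[446.11581377 -11.56396527 137.4060131 ] 25.48606713919451 [-46.84924631  17.8769736   51.54055375 122.94150264 -19.03225701
  47.32649883  18.21951678]
shift [-0.0012, -0.0021, 0.2297] turn [-0.0001, 0.0008, 0.0079] rows>= 1.4
```

Call:
arm_command(rows=[[[-0.001,-0.002,0.08],[0,0.001,0.008],0.45],[[-0.001,-0.002,0.16],[0,0.001,0.008],0.45],[[-0.001,-0.002,0.229],[0,0.001,0.008],0.45],[[-0.001,-0.002,0.229],[0,0.001,0.008],0.6],[[-0.001,-0.002,0.229],[0,0.001,0.008],0.7]], newtons=8)

```text
time: 37.05
tcp_pos: [445.6, -12.2, 69.1]
tool_rot: [[-0.021, 1.0, -0.0], [1.0, 0.021, 0.0], [0.0, -0.0, -1.0]]
force: [2.1, 0.3, -1.4]
opening: 15.1
grasp_force: 1.1
```

Call:
arm_command(rows=[[[0,0,0],[0,0,0],0.9],[[0,0,0],[0,0,0],1],[[0,0,0],[0,0,0],1],[[0,0,0],[0,0,0],1]], newtons=15)

```text
time: 37.45
tcp_pos: [446.1, -12.2, 69.3]
tool_rot: [[-0.02, 1.0, 0.001], [1.0, 0.02, 0.001], [0.001, 0.001, -1.0]]
force: [-0.6, 1.8, 12.4]
opening: 10.3
grasp_force: 15.0
```

Call:
arm_command(rows=[[[0,0.005,0],[0,0,0],1],[[0,0.015,0],[0,0,0],1],[[0,0.03,0],[0,0,0],1],[[0,0.05,0],[0,0,0],1],[[0,0.075,0],[0,0,0],1]])

```text
time: 37.95
tcp_pos: [468.4, -11.6, 69.3]
tool_rot: [[-0.02, 1.0, 0.001], [1.0, 0.02, 0.001], [0.001, 0.001, -1.0]]
force: [-2.3, 2.3, 13.0]
opening: 10.1
grasp_force: 15.0
```

Call:
arm_command(rows=[[[0,0.025,0],[0,0,0],1],[[0,0.05,0],[0,0,0],1],[[0,0.075,0],[0,0,0],1],[[0,0.1,0],[0,0,0],1],[[0,0.125,0],[0,0,0],1]])

```text
time: 38.45
tcp_pos: [506.0, -10.6, 69.3]
tool_rot: [[-0.02, 1.0, 0.001], [1.0, 0.02, 0.001], [0.001, 0.001, -1.0]]
force: [-2.6, 4.3, 12.9]
opening: 10.8
grasp_force: 15.0
```

Call:
arm_command(rows=[[[0,0.025,0],[0,0,0],1],[[0,0.05,0],[0,0,0],1],[[0,0.075,0],[0,0,0],1],[[0,0.1,0],[0,0,0],1],[[0,0.125,0],[0,0,0],1]])

```text
time: 38.95
tcp_pos: [543.4, -9.6, 69.4]
tool_rot: [[-0.02, 1.0, 0.0], [1.0, 0.02, 0.001], [0.001, 0.0, -1.0]]
force: [-2.5, 4.7, 10.9]
opening: 10.1
grasp_force: 15.0
```

Call:
arm_command(rows=[[[0,0.025,0],[0,0,0],1],[[0,0.05,0],[0,0,0],1],[[0,0.075,0],[0,0,0],1],[[0,0.1,0],[0,0,0],1],[[0,0.125,0],[0,0,0],1]])

```text
time: 39.45
tcp_pos: [580.9, -8.6, 69.4]
tool_rot: [[-0.021, 1.0, 0.0], [1.0, 0.021, 0.001], [0.001, 0.0, -1.0]]
force: [-3.1, 6.2, 9.6]
opening: 10.4
grasp_force: 15.0
```

Call:
arm_command(rows=[[[0,0.025,0],[0,0,0],1],[[0,0.05,0],[0,0,0],1],[[0,0.075,0],[0,0,0],1],[[0,0.092,0],[0,0,0],1],[[0,0.105,0],[0,0,0],1]])

```text
time: 39.95
tcp_pos: [612.4, -7.8, 69.4]
tool_rot: [[-0.021, 1.0, 0.001], [1.0, 0.021, 0.001], [0.001, 0.001, -1.0]]
force: [-1.4, 7.4, 9.3]
opening: 10.3
grasp_force: 15.0
```

Call:
arm_command(rows=[[[0,0.006,0],[0,0,0],1],[[0,0.012,0],[0,0,0],1],[[0,0.016,0],[0,0,0],1],[[0,0.016,0],[0,0,0],1]])

```text
time: 40.35
tcp_pos: [615.3, -7.8, 69.3]
tool_rot: [[-0.02, 1.0, -0.003], [1.0, 0.021, 0.002], [0.002, -0.003, -1.0]]
force: [-14.5, 5.9, 19.6]
opening: 10.2
grasp_force: 15.0
```

Call:
arm_command(rows=[[[0,0,0],[0,0,0],0.75],[[0,-0.008,0],[0,0,0],0.6],[[0,-0.012,0],[0,0,0],0.5],[[0,-0.012,0],[0,0,0],0.45],[[0,-0.012,0],[0,0,0],0.45]])

```text
time: 40.85
tcp_pos: [612.9, -9.5, 68.2]
tool_rot: [[-0.019, 1.0, -0.0], [1.0, 0.019, -0.0], [-0.0, -0.0, -1.0]]
force: [0.5, 0.1, 0.5]
opening: 25.6
grasp_force: 0.0
```

Call:
arm_command(rows=[[[0,-0.004,-0.05],[0,0,0],0.45],[[0,-0.004,-0.15],[0,0,0],0.45],[[0,-0.004,-0.3],[0,0,0],0.45],[[0,-0.004,-0.45],[0,0,0],0.45],[[0,-0.004,-0.5],[0,0,0],0.45]])

```text
time: 41.35
tcp_pos: [613.0, -10.3, 223.3]
tool_rot: [[-0.018, 1.0, 0.005], [1.0, 0.018, 0.0], [0.0, 0.005, -1.0]]
force: [0.5, -0.4, 0.4]
opening: 26.2
grasp_force: 0.0
```

Call:
arm_command(rows=[[[0.3,-0.6,0],[0,0,0],0.45],[[0.3,-0.6,0],[0,0,0],0.45],[[0.3,-0.6,0],[0,0,0],0.45],[[0.3,-0.6,0],[0,0,0],0.45],[[0.3,-0.6,0],[0,0,0],0.45]])

```text
time: 41.85
tcp_pos: [426.0, 80.0, 218.0]
tool_rot: [[-0.024, 1.0, -0.003], [1.0, 0.024, 0.003], [0.003, -0.003, -1.0]]
force: [0.2, 1.1, 1.1]
opening: 26.1
grasp_force: 0.0
```

Run:
```python
from plan import *
im=snap('top','top30');sc=snap('scene','scene30')
o=get_obs(); print(o['time'],o['tcp_pos'],o['force'],o['q'])
v=np.zeros((600,800,3),np.uint8); v[:300,:400]=cv2.resize(im,(400,300),interpolation=cv2.INTER_AREA); v[300:,:400]=cv2.resize(sc,(400,300),interpolation=cv2.INTER_AREA)
v[:300,400:]=cv2.resize(im[150:225,240:340],(400,300),interpolation=2); v[300:,400:]=cv2.resize(sc[175:265,200:320],(400,300),interpolation=2)
cv2.imwrite('pics/v10.png',v[:,:,::-1])
```

```text
41.95 [429.39321484  78.26277769 218.68215377] [0.56564718 0.63735235 0.70447264] [-65.25061261   6.20408518  54.77442821 119.57737562  -6.20189409
  56.98722143  -6.00862117]
```

View pics/v10.png

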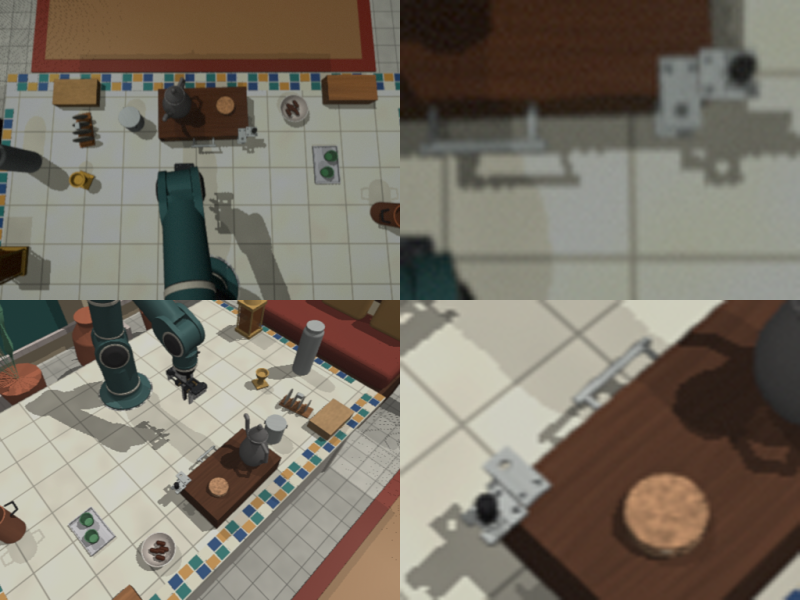

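The drawer is shut, the pin is parked at the fork, the ledge is clear and the other objects stand where they were.

```bash
python3 -c "
from bench import sign_off
print(sign_off())"
```

```text
the job is handed in; nothing more can be done
None
```

The job is done and handed in: the pin is parked upright in the fork, the one cup, one spoon and two clips on the ledge are in their bays, the drawer is pushed fully shut, and nothing else was moved.

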